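# Pack tested modules into a nested tray stack

### The arm

A 6-joint arm with a two-finger parallel gripper is mounted at the origin on a cart in front of the work surface, level with it; the furniture and walls round the work are solid. World frame = base frame: x ahead of the robot, y to its left, z up, the work surface at z = 0. Lengths are in mm, angles in rad, forces in N, time in s.
With the tool pointing down it reaches from about 325 to 925 mm from the base axis. Payload 3.1 kg.
Tool frame: the origin (TCP) lies midway between the tips of the shut fingers; the grasp point (between the pads) lies 19 mm behind it; z points along the fingers, y is the line along which they close (so a half turn about z gives the same grasp; the last joint's range is limited). The gripper opens to 85 mm and grips with 20 to 120 N. Pads are 22 mm wide; open, the fingers measure 114 mm over their backs; the gripper's body (76 mm by 85 mm) begins 54 mm behind the grasp point. The pads swing forward as they close: fully open they stand 13 mm farther back than shut.
Start: joints at [-1.212, 0.217, 1.613, -0, 1.311, -0.112], TCP at [283.521, -557.005, 231.3] pointing down, gripper open.
Joint ranges: [-2.75, 2.75], [-0.78, 2.1], [0.31, 2.55], [-1.13, 4.27], [0.13, 2.63], [-2.58, 2.58]. Speed limits (rad/s): [2.79, 2.79, 3.14, 3.14, 3.14, 3.14].

### API

Orientations are given as a unit quaternion [x, y, z, w].
In Python, from cell import state, read_camera, camera_info, close_job gives the robot as it stands.
- The arm moves only by the shell command python3 -m pendant 'ROWS'. ROWS is JSON, a list of rows, each a list of 3 entries, a list of its own where there are three numbers: the shift along the world's x, y, z in mm, then the turn, a rotation vector about the world's x, y, z in degrees, then the closure, from 0 (fully open) to 1 (shut). A call has 1 to 5 rows; each row shifts and turns the commanded pose from where the row before left it; what a row does not reach is not made up. A row lasts 1/12 s, in which the tool goes at most 41.7 mm and 7.16 degrees, less where a joint would pass 70% of its speed; a pose out of reach is approached as far as the arm can. A call is refused whole if a number of a shift passes 41.7 or a number of a turn 7.16, either way. A call with a gripper value outside its range is refused whole. The fingers move at their own pace and stop on an object; the grip force is fixed at half the most. Time passes only in rows, so rows that do not move let the fingers close. It gives the time, the measured TCP pose, the force, the opening and the grip force at its end, in the units of the state.
- state(): the state, without advancing time (a new reading comes with each control period).
- read_camera(name): name is "scene" or "side" or "wrist"; returns (picture, depth): 420x560x3 uint8, red, green, blue; 420x560 float32, mm along the optical axis (not along the pixel's ray), 0 where there is no reading.
- camera_info(name): a dict with "intrinsics" (3x3 intrinsics, pixels), "R" (3x3) and "t" (3): a world point X has camera coordinates R X + t. Camera axes: x right, y down, z forward; pixel columns grow to the right and rows downward; lengths in mm; the calibration is good to about 2 mm. The wrist camera is an equidistant fisheye: a pixel r from the principal point sees the ray r / f radians off the axis. A picture is of the moment at which its call begins: read the wrist's pose just before it. camera_info takes no time and is no camera call; for the wrist camera it gives the pose at the moment of the call.
- close_job(): hands the job in; it is judged then, once.
The state is a dict: "time": time; "qpos": joint angles; "joint_velocities": joint speeds; "tau": joint torques, N m; "eef_pos": TCP position; "tool_rot": TCP orientation; "ft_force": force on the tool from outside, world axes, zero at the start; "moment": the same for the moment, N m; "finger_gap": opening from 0.0 (shut) to 1.0 (fully open); "finger_force": force on a finger pad.
Only numpy, scipy, OpenCV 4.12 (cv2) and the standard library are available. Lean on these libraries where they do the work, as an engineer would, in place of code of your own. Each camera call takes 0.05 s, during which the arm holds its last target. There are 200 camera calls.

### The job

Pack the tested modules for dispatch in the tray carrier: lay one in each pocket, label up, in number order and without gaps, from the one-dot pocket of the bottom tray to its two-dot pocket, then nest the next tray squarely on top with the cut corners together and carry on in it; the carrier always travels with all three trays, even if the last pockets stay empty. When both loose trays and all modules are in, nest the cover squarely on the pile, cut corners together, and swing the hold-down arm fully down onto it. Leave the other things on the desk where they are.

Things in the scene. Friction and masses are not known exactly. Their poses are not given: they have to be found in the camera images.
- carrier: Tray carrier, fixed on the desk: aluminium base 182 x 90 x 8 mm with a grey tray screwed on (the bottom tray, underside at z = 8 mm, like tray_b) and, centred 92 mm along +x, a post 20 x 32 mm, 99 mm high, with a hold-down arm. Origin on the desk under the bottom tray's centre; x along the trays away from the robot to the post, y left, z up; heading within 0.25 rad. Trays pile at 19.5 mm pitch.
- pocket_1 (a point): Centre of a module seated in pocket 1 (bottom tray, near end, one dot); fixed to the carrier, axes as the carrier's. The pocket is 33 mm along x, 41 mm along y and 3.5 mm deep below the tray's rails, so a module stands 8.5 mm proud.
- pocket_2 (a point): Centre of a module seated in pocket 2 (bottom tray, far end, two dots); fixed to the carrier, axes as the carrier's. The pocket is 33 mm along x, 41 mm along y and 3.5 mm deep below the tray's rails, so a module stands 8.5 mm proud.
- pocket_3 (a point): Centre of a module seated in pocket 3 (second tray, near end, one dot); fixed to the carrier, axes as the carrier's. The pocket is 33 mm along x, 41 mm along y and 3.5 mm deep below the tray's rails, so a module stands 8.5 mm proud. It is there once that tray is on the pile; it may lie 1 to 3 mm off with the tray, whose own pose tells.
- pocket_4 (a point): Centre of a module seated in pocket 4 (second tray, far end, two dots); fixed to the carrier, axes as the carrier's. The pocket is 33 mm along x, 41 mm along y and 3.5 mm deep below the tray's rails, so a module stands 8.5 mm proud. It is there once that tray is on the pile; it may lie 1 to 3 mm off with the tray, whose own pose tells.
- pocket_5 (a point): Centre of a module seated in pocket 5 (third tray, near end, one dot); fixed to the carrier, axes as the carrier's. The pocket is 33 mm along x, 41 mm along y and 3.5 mm deep below the tray's rails, so a module stands 8.5 mm proud. It is there once that tray is on the pile; it may lie 1 to 3 mm off with the tray, whose own pose tells.
- tier_2 (a point): Where the middle point (9 mm above the underside) of the second tray lies when nested on the pile; fixed to the carrier, axes as the carrier's.
- tier_3 (a point): Where the middle point (9 mm above the underside) of the third, uppermost tray lies when nested on the pile; fixed to the carrier, axes as the carrier's.
- top_place (a point): Where the middle point (9 mm above the underside) of the cover lies when nested on the pile; fixed to the carrier, axes as the carrier's.
- tray_b_mid (a point): Loose charcoal stacking tray 120 (x) x 62 (y) x 24 mm, 90 g; either one may go first. Point: its centre, 9 mm above its underside. Rails 5 to 9 mm up; grasp the tabs at mid long sides: 62 mm over y, 20 mm long, up to 17 mm. Pockets at x = -29 (one dot) and +29 mm. Corner pillars 19.5 mm with lips to 24 mm take the next foot (111 x 53 x 5 mm) with 1.5 mm of play each way. Yaw within 0.4 rad.
- tray_c_mid (a point): The other loose tray, like tray_b; its centre, 9 mm above its underside, x along its length, z up. The corner of each tray at -x, +y is cut off, foot and lips alike, so trays nest only with the cut corners together (with their x along the carrier's x). Nested, its foot stands on the pillars inside the lips of the tray below. Centre of a seated module: 2.5 mm above this point.
- cover_mid (a point): Loose flat charcoal cover plate, 120 (x) x 62 (y) x 13 mm, about 100 g, with foot and cut corner like the trays, no pockets. Point: its centre, 9 mm above its underside, x along its length. Grasp its long sides, 62 mm apart over y, 5 to 13 mm up. Yaw within 0.4 rad.
- tray_b_cut (a point): Cut corner of tray_b: 54 mm towards its -x and 25 mm towards its +y from its middle point.
- tray_c_cut (a point): Cut corner of tray_c: 54 mm towards its -x and 25 mm towards its +y from its middle point.
- cover_cut (a point): Cut corner of cover: 54 mm towards its -x and 25 mm towards its +y from its middle point.
- module_1_mid (a point): Sealed black module 28 (x) x 36 (y) x 12 mm, 50 g, label up; point: its centre, 6 mm up. All are alike, three to five present. Either way round it fits a pocket, its 36 mm along the carrier's y. Grasp its ends, 36 mm apart, by the upper 7 mm, so that the fingertips stay above the rails.
- module_2_mid (a point): Sealed black module 28 (x) x 36 (y) x 12 mm, 50 g, label up; point: its centre, 6 mm up. All are alike, three to five present. Either way round it fits a pocket, its 36 mm along the carrier's y. Grasp its ends, 36 mm apart, by the upper 7 mm, so that the fingertips stay above the rails.
- module_3_mid (a point): Sealed black module 28 (x) x 36 (y) x 12 mm, 50 g, label up; point: its centre, 6 mm up. All are alike, three to five present. Either way round it fits a pocket, its 36 mm along the carrier's y. Grasp its ends, 36 mm apart, by the upper 7 mm, so that the fingertips stay above the rails.
- module_4_mid (a point): Sealed black module 28 (x) x 36 (y) x 12 mm, 50 g, label up; point: its centre, 6 mm up. All are alike, three to five present. Either way round it fits a pocket, its 36 mm along the carrier's y. Grasp its ends, 36 mm apart, by the upper 7 mm, so that the fingertips stay above the rails.
- module_5_mid (a point): Sealed black module 28 (x) x 36 (y) x 12 mm, 50 g, label up; point: its centre, 6 mm up. All are alike, three to five present. Either way round it fits a pocket, its 36 mm along the carrier's y. Grasp its ends, 36 mm apart, by the upper 7 mm, so that the fingertips stay above the rails.
- clamp (a joint): Hold-down arm, hinge along the carrier's y at its x = 92, z = 92 mm. 0 = level, rubber pad on the cover of a complete pile; grows as the arm rises; starts at 1.6 to 1.9 rad, upright, leaning away from the pile. Friction holds it where it is left; about 2 N at the knob moves it.
- clamp_knob (a point): Centre of the 20 mm black ball knob of the hold-down arm, on a stem 9 mm thick: 82 mm along the arm from the hinge and 36 mm off the arm's centre line (up when the arm is level, away from the pile when it is raised). Carry it round the hinge over the pile and down to close the arm.
- loupe: Black loupe, 38 x 38 x 32 mm, a bystander; origin under its centre.
- kapton_roll: Roll of amber tape, 50 x 50 x 12 mm, a bystander; origin under its centre.
Not all that is in view belongs to the job. Leave any purple or red look-alike of the part that bears module_3_mid alone. What is shaped like the part that bears module_1_mid but red or yellow is not meant.

How it is judged:
By the outcome, as a careful person would: the job done as asked, in the order asked, and still so for the second after the job is handed in, with the robot touching nothing.
Of module_1, module_2, module_3, module_4, module_5 only 3 to 5 are there at a start; the rules pass over those that are not, and their reading is None.
At some moment in a run one of module_1, module_2, module_3, module_4, module_5 may be knocked a few centimetres aside while the robot is not near it.
Once in a run the grip may slacken for a moment while it holds something.
It also fails if it takes over 210 s, if anything falls off the work surface, if the arm or the gripper's body presses on something with over 40 N, if the wrist force passes 120 N, or if a joint passes its speed limit or range.

## Working session

There is one attempt and no reset: what is moved stays moved. The work goes in short steps, Python scripts to look and compute and a shell command to move; the robot and the scene stay as the last step left them, time stands still between calls to the robot, and variables do not carry over. Pictures are saved under pics/ and viewed, at most 14 in all, crops included, and the job is handed in when it is done.

```bash
mkdir -p pics; ls
python3 - <<'E'
from cell import *
import cv2,numpy as np
s=state();print(s)
for n in ("scene","side"):
    p,d=read_camera(n); cv2.imwrite(f"pics/{n}0.png",cv2.cvtColor(p,cv2.COLOR_RGB2BGR)); np.savez(f"{n}0.npz",p=p,d=d)
    i=camera_info(n);print(n,i['intrinsics'],i['R'],i['t'])
print(camera_info("wrist"))
E
```

```text
pics
{'time': 0.0, 'qpos': array([-1.21220182e+00,  2.17788466e-01,  1.61493056e+00, -3.09675347e-05,
        1.31131026e+00, -1.12227623e-01]), 'joint_velocities': array([ 0.00174187,  0.00113709, -0.00141281, -0.00098662, -0.0026548 ,
       -0.00147852]), 'tau': array([-1.94658855e-04, -3.96838653e+01, -3.03852546e+01, -2.19516928e-04,
        9.69210902e-03, -7.61896871e-06]), 'eef_pos': array([ 283.21820317, -556.22559018,  229.9488671 ]), 'tool_rot': array([ 9.72416892e-01,  2.33246442e-01, -1.64544256e-04, -1.20724572e-03]), 'ft_force': array([-0.62881451, -0.79175895,  0.15978319]), 'moment': array([ 0.02497952, -0.00658781,  0.01782079]), 'finger_force': 0.0, 'finger_gap': 0.9967779884205602}
scene [[480.64387841   0.         277.67511861]
 [  0.         480.64387841 215.95338411]
 [  0.           0.           1.        ]] [[-0.84275616 -0.53800304 -0.01774246]
 [-0.36669247  0.59791222 -0.71276757]
 [ 0.39407955 -0.59418323 -0.70117587]] [ 493.53090942  258.74077987 1147.73789202]
side [[508.41734917   0.         275.20900422]
 [  0.         508.41734917 207.11137891]
 [  0.           0.           1.        ]] [[-0.85965017 -0.5104718  -0.02049714]
 [-0.15837149  0.3044177  -0.93928075]
 [ 0.48571603 -0.80420669 -0.34253691]] [ 489.49090534  180.07336048 1299.2196317 ]
{'intrinsics': array([[325.1922621 ,   0.        , 278.80076478],
       [  0.        , 325.1922621 , 211.92240889],
       [  0.        ,   0.        ,   1.        ]]), 'R': array([[ 0.45385254, -0.89107531, -0.00163288],
       [-0.85187473, -0.43442255,  0.29255168],
       [-0.26139494, -0.13138432, -0.95624832]]), 't': array([-623.95703887,  -38.28338406,  379.41052549])}
```

View pics/scene0.png

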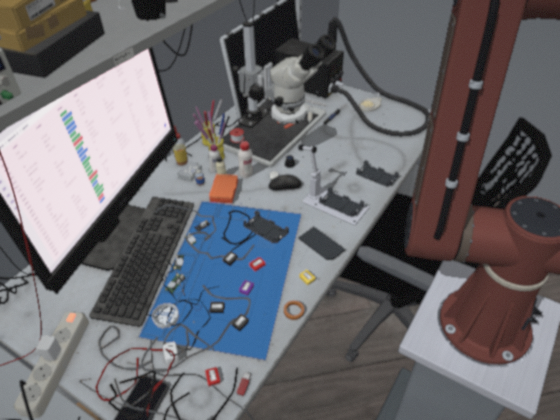

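View pics/side0.png

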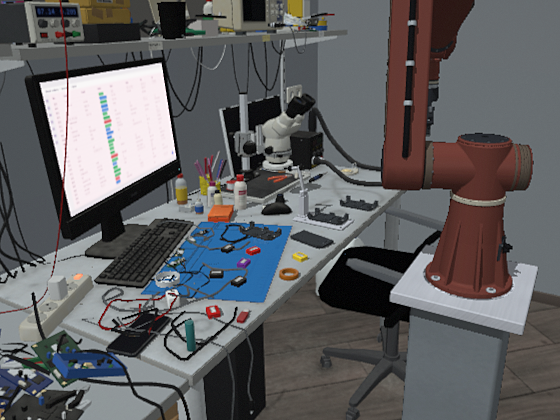

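```bash
cat > h.py <<'E'
from cell import *
import cv2,numpy as np
from scipy.spatial.transform import Rotation as Ro
def unproj(info,uv,z):
    "pixel(s) onto plane world z; pinhole"
    uv=np.atleast_2d(np.float64(uv));K=info['intrinsics']
    r=np.c_[(uv-K[:2,2])/K[0,0],np.ones(len(uv))]
    return _hit(info,r,z)
def fish(info,uv,z):
    uv=np.atleast_2d(np.float64(uv));K=info['intrinsics']
    p=(uv-K[:2,2])/K[0,0]; th=np.linalg.norm(p,axis=1,keepdims=True)
    r=np.c_[p*np.sinc(th/np.pi)/np.maximum(th,1e-9)*th/1,np.cos(th)] # p/th*sin(th)
    return _hit(info,r,z)
def _hit(info,r,z):
    R=np.array(info['R']);t=np.array(info['t']);c=-R.T@t;d=r@R
    return c+d*((z-c[2])/d[:,2])[:,None]
def proj(info,X,fe=False):
    X=np.atleast_2d(X);c=X@np.array(info['R']).T+info['t'];K=info['intrinsics']
    p=c[:,:2]/c[:,2:]
    if fe:
        n=np.linalg.norm(c[:,:2],axis=1,keepdims=True);p=c[:,:2]/n*np.arctan2(n,c[:,2:])
    return p*K[0,0]+K[:2,2]
def ortho(img,info,x0,x1,y0,y1,z,s,fe):
    "top view of plane z: rows go down with falling x, cols right with falling y; s px/mm"
    h=int((x1-x0)*s);w=int((y1-y0)*s)
    r,c=np.mgrid[0:h,0:w]
    P=np.stack([x1-r/s,y1-c/s,np.full(r.shape,z,float)],-1).reshape(-1,3)
    m=proj(info,P,fe).reshape(h,w,2).astype(np.float32)
    return cv2.remap(img,m[...,0],m[...,1],cv2.INTER_LINEAR)
def snap(n,name=None):
    i=camera_info(n);p,d=read_camera(n)
    if name: np.savez(name,p=p,d=d,R=i['R'],t=i['t'],intrinsics=i['intrinsics'])
    return i,p,d
def save(fn,p): cv2.imwrite(fn,cv2.cvtColor(p,cv2.COLOR_RGB2BGR))
E
python3 - <<'E'
from h import *
i=camera_info("scene");p=np.load("scene0.npz")['p']
save("pics/crop1.png",cv2.resize(p[150:350,140:407],None,fx=3,fy=3,interpolation=cv2.INTER_CUBIC)[:600,:800])
for k,uv in dict(carr=(340,203),trayA=(378,172),trayB=(265,228),cover=(322,243),m1=(230,258),m2=(218,307),m3=(240,322),pur=(246,287),red=(257,264),yel=(308,276),roll=(293,310),a=(204,224),b=(192,240),e=(175,283),loupe=(290,160)).items():
    print(k,unproj(i,uv,10)[0].round())
E
```

```text
carr [ 484. -189.   10.]
trayA [ 447. -383.   10.]
trayB [618.  16.  10.]
cover [452. -19.  10.]
m1 [636. 159.  10.]
m2 [567. 302.  10.]
m3 [496. 309.  10.]
pur [544. 216.  10.]
red [563. 138.  10.]
yel [427. 102.  10.]
roll [406. 212.  10.]
a [778.  95.  10.]
b [767. 162.  10.]
e [707. 302.  10.]
loupe [ 721. -289.   10.]
```

View pics/crop1.png

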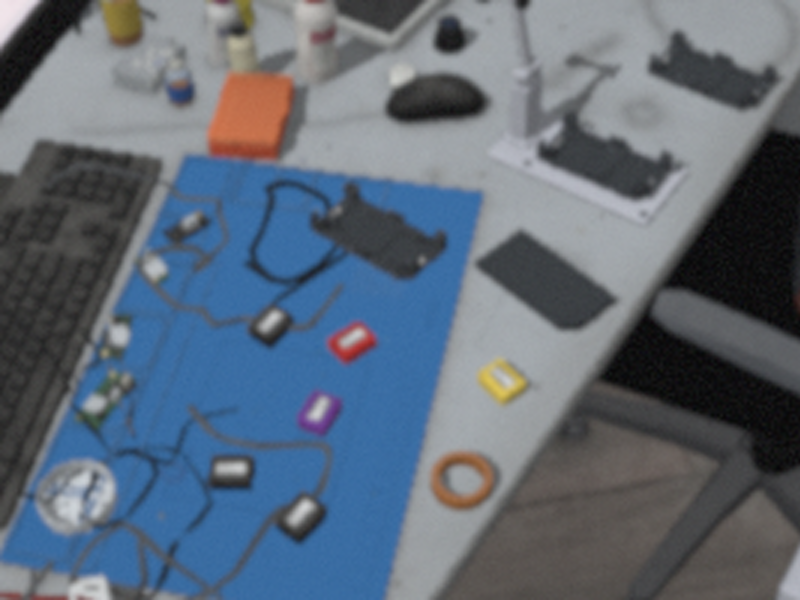

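```bash
python3 -m pendant '[[[10,38,12],[0,0,-5],0],[[10,38,12],[0,0,-5],0],[[10,38,12],[0,0,-5],0],[[10,38,12],[0,0,-6],0],[[10,38,12],[0,0,-6],0]]' >/dev/null; python3 -m pendant '[[[10,38,10],[0,0,0],0],[[10,38,10],[0,0,0],0],[[10,38,10],[0,0,0],0],[[10,38,10],[0,0,0],0],[[10,38,10],[0,0,0],0]]'
python3 - <<'E'
from h import *
i,p,d=snap("wrist","w1.npz");print(state()['eef_pos'])
save("pics/w1.png",p)
E
python3 -m pendant '[[[10,38,10],[0,0,0],0],[[10,38,0],[0,0,0],0],[[10,38,0],[0,0,0],0],[[5,38,0],[0,0,0],0],[[5,38,0],[0,0,0],0]]';python3 -m pendant '[[[10,38,0],[0,0,0],0],[[0,38,0],[0,0,0],0],[[0,0,0],[0,0,0],0]]';python3 - <<'E'
from h import *
i,p,d=snap("wrist","w2.npz");print(state()['eef_pos'])
save("pics/w2.png",p)
E
```

```text
time: 0.93
eef_pos: [383.2, -175.0, 341.4]
tool_rot: [1.0, -0.001, -0.0, -0.0]
ft_force: [1.1, -0.2, 0.1]
finger_gap: 1.001
finger_force: 0.0
[ 385.7143561  -168.94848061  343.93043194]
time: 1.4
eef_pos: [423.3, 14.6, 351.0]
tool_rot: [1.0, -0.0, -0.0, 0.0]
ft_force: [0.8, 0.3, -0.5]
finger_gap: 0.998
finger_force: 0.0
time: 1.65
eef_pos: [432.8, 94.8, 350.7]
tool_rot: [1.0, 0.004, -0.001, -0.002]
ft_force: [-0.1, -0.3, -0.1]
finger_gap: 0.996
finger_force: 0.0
[432.92820166  91.8841695  350.63479291]
```

View pics/w2.png

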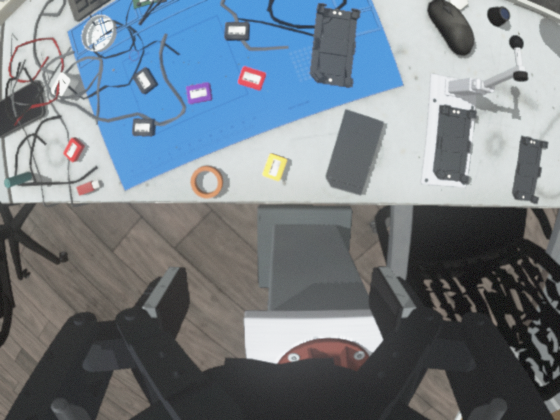

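View pics/w1.png

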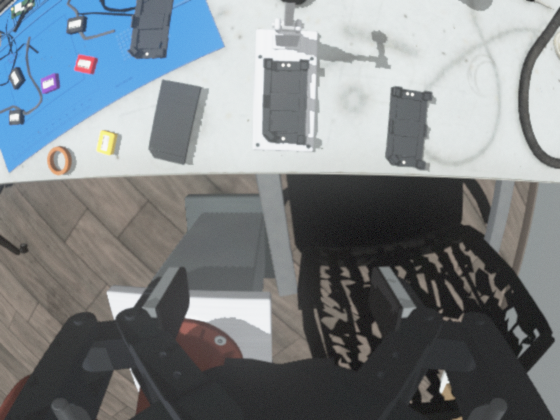

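```bash
python3 -m pendant '[[[30,25,-20],[0,0,0],0],[[30,25,-20],[0,0,0],0],[[30,25,-20],[0,0,0],0],[[30,25,-20],[0,0,0],0],[[30,25,-20],[0,0,0],0]]' >/dev/null; python3 -m pendant '[[[30,10,-10],[0,0,0],0],[[0,10,-10],[0,0,0],0],[[0,0,0],[0,0,0],0],[[0,0,0],[0,0,0],0]]'
python3 - <<'E'
from h import *
i,p,d=snap("wrist","w3.npz");print(state()['eef_pos'])
save("pics/w3.png",cv2.resize(p[:400],(800,571),interpolation=cv2.INTER_CUBIC))
E
```

```text
time: 2.45
eef_pos: [605.1, 226.3, 234.8]
tool_rot: [1.0, -0.0, -0.002, 0.001]
ft_force: [-0.5, -0.7, 0.5]
finger_gap: 1.005
finger_force: 0.0
[605.51309372 226.25564638 236.34259456]
```

View pics/w3.png

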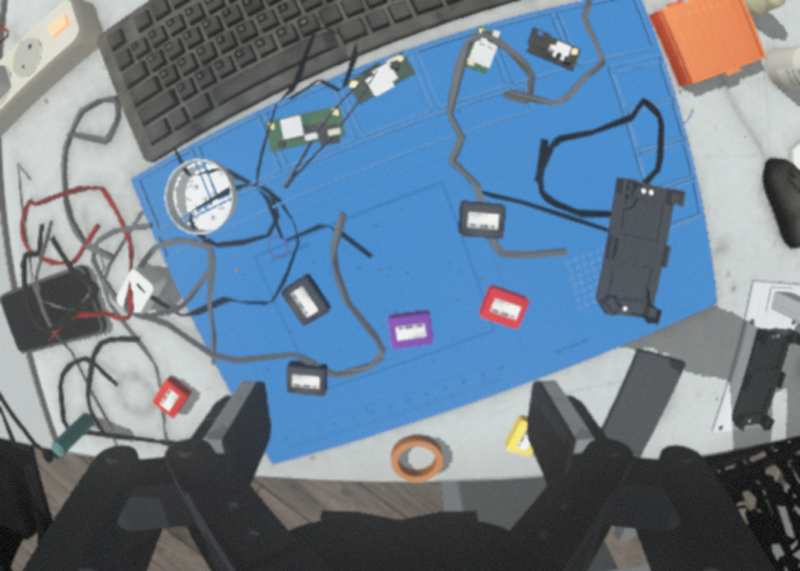

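```bash
cat >> h.py <<'E'
def modfind(im,info,x,y,s=4,w=45,thr=75):
    o=ortho(im,info,x-w,x+w,y-w,y+w,12.,s,True)
    g=o.max(2); m=((g<thr)*255).astype(np.uint8)
    m=cv2.morphologyEx(m,cv2.MORPH_OPEN,np.ones((17,17),np.uint8)[:9,:9])
    cs,_=cv2.findContours(m,cv2.RETR_EXTERNAL,cv2.CHAIN_APPROX_NONE)
    out=[]
    for c in cs:
        (cx,cy),(a,b),ang=cv2.minAreaRect(c)
        if a*b/s/s<300: continue
        # direction of long side, image coords: col->-y, row->-x
        th=np.radians(ang if a>=b else ang+90)
        dx,dy=-np.sin(th),-np.cos(th)
        yaw=np.degrees(np.arctan2(dy,dx))  # long side direction in world
        yaw=(yaw-90+90)%180-90             # yaw of module (long side = y)
        out.append((x+w-cy/s,y+w-cx/s,yaw,max(a,b)/s,min(a,b)/s))
    return o,out
E
python3 - <<'E'
from h import *
f=np.load("w3.npz");info={k:f[k] for k in('R','t','intrinsics')};p=f['p']
O=[]
for u,v in((482,219),(305,299),(307,379)):
    P=fish(info,(u*.7,v*.7),12)[0]
    o,r=modfind(p,info,P[0],P[1],6);print(P.round(),[np.round(q,1) for q in r]);O.append(cv2.resize(o,(260,260)) if 0 else o[140:400,140:400])
save("pics/mods.png",np.hstack(O))
E
```

```text
[637. 159.  12.] []
[570. 303.  12.] []
[496. 307.  12.] []
```

View pics/mods.png

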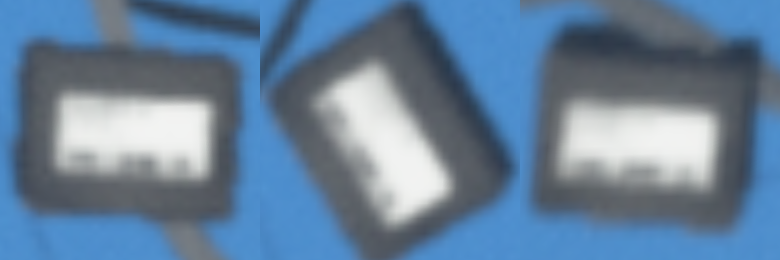

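```bash
sed -i 's/thr=75/thr=110/' h.py
cat > close.py <<'E'
from h import *
import sys
n,x,y=sys.argv[1],float(sys.argv[2]),float(sys.argv[3])
s=state();i,p,d=snap("wrist",n+".npz");print(s['eef_pos'].round(1),s['time'])
o,r=modfind(p,i,x,y,8,45);print([np.round(q,1) for q in r]);np.save(n+"_o.npy",o)
E
python3 -m pendant '[[[-11,19,-34],[0,0,0],0],[[-11,19,-34],[0,0,0],0],[[-11,19,-34],[0,0,0],0],[[-11,19,-34],[0,0,0],0],[[0,0,0],[0,0,0],0]]' ; python3 -m pendant '[[[0,0,0],[0,0,0],0]]'>/dev/null
python3 close.py c2 570 303
python3 -m pendant '[[[-37,2,0],[0,0,0],0],[[-37,2,0],[0,0,0],0],[[0,0,0],[0,0,0],0],[[0,0,0],[0,0,0],0]]'>/dev/null
python3 close.py c3 496 307
python3 -m pendant '[[[28,-30,0],[0,0,0],0],[[28,-30,0],[0,0,0],0],[[28,-30,0],[0,0,0],0],[[28,-30,0],[0,0,0],0],[[28,-30,0],[0,0,0],0]]'>/dev/null
python3 -m pendant '[[[0,0,0],[0,0,0],0],[[0,0,0],[0,0,0],0]]'
python3 close.py c1 637 159
python3 - <<'E'
from h import *
save("pics/labels.png",np.hstack([np.load(f"c{k}_o.npy")[230:490,230:490] for k in(1,2,3)]))
E
```

```text
time: 2.92
eef_pos: [554.3, 303.1, 93.8]
tool_rot: [1.0, 0.001, -0.006, 0.002]
ft_force: [-1.7, 0.1, -1.5]
finger_gap: 1.0
finger_force: 0.0
[559.7 302.7  99.3] 3.0
[array([569.2, 303.6, -58.8,  36.8,  27.8])]
[488.5 307.2 103.3] 3.3833
[array([496.9, 306.8,  -5.4,  37.3,  31.9])]
time: 4.02
eef_pos: [633.2, 154.5, 103.5]
tool_rot: [1.0, -0.003, 0.004, -0.0]
ft_force: [-0.5, 0.1, 0.3]
finger_gap: 0.999
finger_force: 0.0
[633.2 154.5 103.5] 4.0167
[array([636.4, 158.6,  -2.8,  33.6,  29.6])]
```

View pics/labels.png

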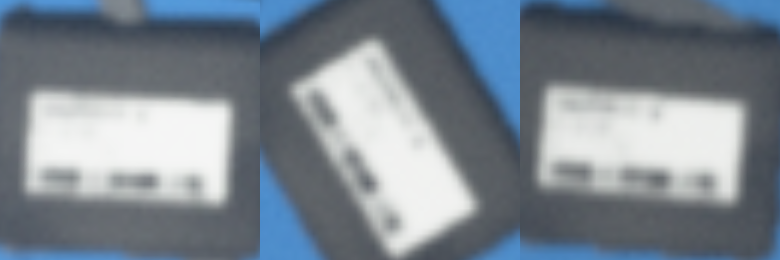

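```bash
cat >> h.py <<'E'
def load(n):
    f=np.load(n+".npz");return {k:f[k] for k in('R','t','intrinsics')},f['p'],f['d']
def zmap(info,d,uv):
    "world point from depth at fisheye pixels (u,v) (depth along axis)"
    uv=np.atleast_2d(uv);K=info['intrinsics'];p=(uv-K[:2,2])/K[0,0];th=np.linalg.norm(p,axis=1,keepdims=True)
    r=np.c_[p/np.maximum(th,1e-9)*np.tan(th),np.ones(len(uv))]
    u=np.round(uv).astype(int);D=d[u[:,1],u[:,0]]
    return (r*D[:,None]-info['t'])@np.array(info['R'])
def label(im,info,x,y,z=12.,s=8,w=30):
    o=ortho(im,info,x-w,x+w,y-w,y+w,z,s,True)
    m=((o.min(2)>150)*255).astype(np.uint8);m=cv2.morphologyEx(m,cv2.MORPH_CLOSE,np.ones((25,25)))
    c=max(cv2.findContours(m,0,2)[0],key=cv2.contourArea);(cx,cy),(a,b),ang=cv2.minAreaRect(c)
    th=np.radians(ang if a>=b else ang+90);yaw=np.degrees(np.arctan2(-np.cos(th),-np.sin(th)))
    return np.round((x+w-cy/s,y+w-cx/s,(yaw)%180-90,max(a,b)/s,min(a,b)/s),1)
E
python3 - <<'E'
from h import *
for n,x,y in(("c1",636.4,158.6),("c2",569.2,303.6),("c3",496.9,306.8)):
    i,p,d=load(n);print(n,label(p,i,x,y))
    pts=np.array([[x,y,12],[x-8,y,12],[x+10,y,12],[x-30,y,0],[x-32,y+10,0],[x-32,y-10,0]])
    print(zmap(i,d,proj(i,pts,True)).round(1)[:,2])
E
```

```text
c1 [634.9 159.3  -3.1  25.7  13.3]
[14.6 15.  15.2  4.8  4.5  2.9]
c2 [567.8 303.7 -58.7  25.4  12.9]
[15.2 16.1 16.8  3.1  3.   3. ]
c3 [494.3 308.1  -4.9  25.3  12.8]
[15.4 15.2 15.9  4.1  3.2  4.5]
```

```bash
python3 -m pendant '[[[2.5,4.5,-30],[0,0,-3],0],[[0,0,-30],[0,0,0],0],[[0,0,-25],[0,0,0],0],[[0,0,-13.5],[0,0,0],0],[[0,0,0],[0,0,0],0]]'; python3 -m pendant '[[[0,0,0],[0,0,0],0],[[0,0,0],[0,0,0],1],[[0,0,0],[0,0,0],1],[[0,0,0],[0,0,0],1],[[0,0,0],[0,0,0],1]]';python3 -m pendant '[[[0,0,0],[0,0,0],1],[[0,0,0],[0,0,0],1],[[0,0,0],[0,0,0],1],[[0,0,0],[0,0,0],1]]'
```

```text
time: 4.48
eef_pos: [626.9, 162.6, -1.7]
tool_rot: [1.0, -0.026, -0.003, 0.001]
ft_force: [-1.4, -0.6, -0.3]
finger_gap: 0.998
finger_force: 0.0
time: 4.9
eef_pos: [631.8, 162.4, 3.6]
tool_rot: [1.0, -0.026, 0.001, -0.0]
ft_force: [0.2, -1.1, -0.1]
finger_gap: 0.454
finger_force: 0.5
time: 5.23
eef_pos: [632.1, 162.4, 3.8]
tool_rot: [1.0, -0.026, 0.002, -0.0]
ft_force: [0.4, 0.8, 6.4]
finger_gap: 0.403
finger_force: 60.6
```

```bash
python3 -m pendant '[[[0,0,12],[0,0,0],1],[[0,0,30],[0,0,3],1],[[0,0,34],[0,0,0],1],[[-15,-35,10],[0,0,0],1],[[-15,-35,10],[0,0,0],1]]'; python3 -m pendant '[[[-15,-35,10],[0,0,0],1],[[-15,-35,10],[0,0,0],1],[[-15,-35,10],[0,0,0],1],[[-15,-35,10],[0,0,0],1],[[-15,-35,10],[0,0,0],1]]';python3 -m pendant '[[[-15,-35,10],[0,0,0],1],[[-15,-35,0],[0,0,0],1],[[-15,-35,0],[0,0,0],1],[[0,0,0],[0,0,0],1],[[0,0,0],[0,0,0],1]]';python3 -m pendant '[[[0,0,0],[0,0,0],1],[[0,0,0],[0,0,0],1]]'
python3 - <<'E'
from h import *
i,p,d=snap("wrist","k1.npz");print(state()['eef_pos'].round(1))
save("pics/k1.png",cv2.resize(p[:400],(800,571),interpolation=cv2.INTER_CUBIC))
E
```

```text
time: 5.65
eef_pos: [602.5, 93.0, 101.4]
tool_rot: [1.0, 0.002, 0.003, -0.0]
ft_force: [0.8, -0.8, -0.8]
finger_gap: 0.402
finger_force: 59.9
time: 6.07
eef_pos: [523.9, -84.1, 148.5]
tool_rot: [1.0, -0.0, -0.0, -0.0]
ft_force: [0.4, -0.1, 0.1]
finger_gap: 0.403
finger_force: 59.9
time: 6.48
eef_pos: [479.4, -189.3, 158.1]
tool_rot: [1.0, -0.002, -0.0, -0.0]
ft_force: [-0.4, -0.1, -1.2]
finger_gap: 0.4
finger_force: 60.0
time: 6.65
eef_pos: [480.5, -186.7, 157.7]
tool_rot: [1.0, 0.0, -0.0, -0.0]
ft_force: [-0.2, 0.4, -0.2]
finger_gap: 0.399
finger_force: 60.0
[ 480.7 -186.5  157.6]
```

View pics/k1.png

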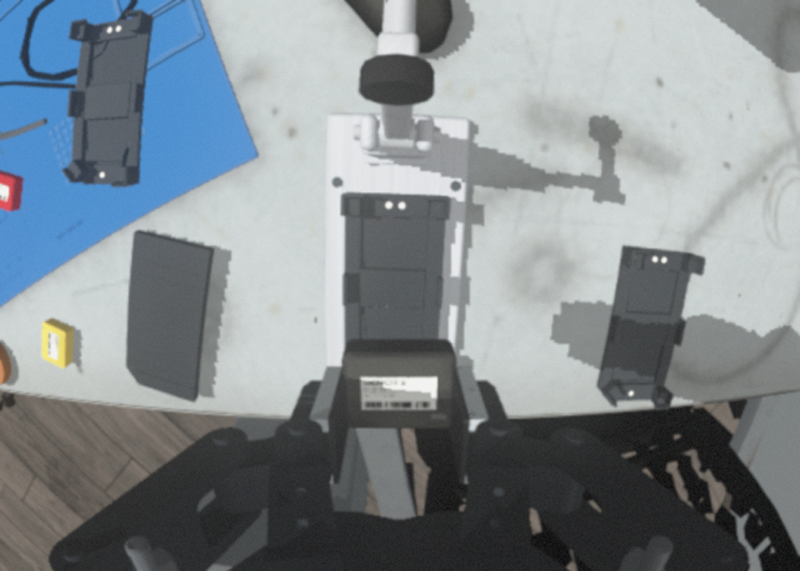

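```bash
python3 -m pendant '[[[-30,0,0],[0,0,0],1],[[-30,0,0],[0,0,0],1],[[0,0,0],[0,0,0],1],[[0,0,0],[0,0,0],1],[[0,0,0],[0,0,0],1]]'
cat >> h.py <<'E'
def dots(im,info,d,x,y,zd,w=75,s=4,thr=170):
    "white dots on dark tray around x,y: world xy at height zd, and depth z"
    o=ortho(im,info,x-w,x+w,y-w,y+w,zd,s,True)
    m=((o.min(2)>thr)*255).astype(np.uint8)
    n,L,st,c=cv2.connectedComponentsWithStats(m)
    r=[]
    for k in range(1,n):
        a=st[k,4]/s/s
        if a<40 and a>1.5 and max(st[k,2],st[k,3])<9*s:
            cx,cy=c[k]; b=cv2.getRectSubPix(o,(11*s,11*s),(float(cx),float(cy))).max(2)
            X=x+w-cy/s;Y=y+w-cx/s
            if np.mean(b<110)<.45: continue
            r.append((X,Y,a,zmap(info,d,proj(info,[[X,Y,zd]],True))[0,2],np.median(b)))
    return np.round(r,1)
E
python3 - <<'E'
from h import *
i,p,d=snap("wrist","k2.npz");print(state()['eef_pos'].round(1))
for x,y,z in((484,-189,17),(447,-383,9),(618,16,9)): print(dots(p,i,d,x,y,z))
i,p,d=load("k1");print("k1")
for x,y,z in((484,-189,17),(447,-383,9),(618,16,9)): print(dots(p,i,d,x,y,z))
E
```

```text
time: 7.12
eef_pos: [421.5, -187.2, 158.2]
tool_rot: [1.0, 0.001, 0.001, 0.0]
ft_force: [0.1, 1.2, -0.5]
finger_gap: 0.399
finger_force: 60.0
[ 421.9 -187.6  158.4]
[]
[[ 498.8 -368.9   19.2    8.8  106. ]
 [ 498.4 -377.    19.8    9.6  108. ]
 [ 392.7 -367.6   17.4    9.9  104. ]]
[]
k1
[[ 530.7 -180.6   15.6   17.9  104. ]
 [ 530.3 -188.5   15.1   17.   104. ]]
[[ 498.7 -368.9   14.9   10.6   98. ]
 [ 498.4 -376.9   16.1    8.3   98. ]
 [ 392.5 -367.5   14.4   10.2  104. ]]
[]
```

```bash
sed -i 's/np.mean(b<110)<.45/np.mean(b<135)<.45/' h.py
python3 - <<'E'
from h import *
for n in("k2","k1","w1"):
  i,p,d=load(n);print(n)
  for x,y,z in((484,-189,17),(447,-373,9),(618,16,9)):
    r=dots(p,i,d,x,y,z);print(r if len(r) else None)
i,p,d=load("k1")
# dark contours in ortho: tray C rails plane / cover top
for nm,x,y,z,w in(("trayC",446,-370,17,80),("cover",452,-19,13,85),("carrier",480,-187,25,85)):
    o=ortho(p,i,x-w,x+w,y-w,y+w,z,3,True);m=((o.max(2)<105)*255).astype(np.uint8);m=cv2.morphologyEx(m,cv2.MORPH_OPEN,np.ones((7,7)))
    for c in cv2.findContours(m,0,2)[0]:
        if cv2.contourArea(c)/9>2500:
            (cx,cy),(a,b),an=cv2.minAreaRect(c);print(nm,round(x+w-cy/3,1),round(y+w-cx/3,1),round(a/3,1),round(b/3,1),round(an,1),cv2.contourArea(c)/9)
E
```

```text
k2
[[ 530.8 -180.6   20.1   17.5  123. ]
 [ 530.6 -188.5   19.9   17.6  123. ]
 [ 424.5 -180.9   19.    17.   114. ]]
[[ 498.8 -368.9   19.2    8.8  106. ]
 [ 498.4 -377.    19.8    9.6  108. ]
 [ 392.7 -367.6   17.4    9.9  104. ]]
[[562.5  25.8  22.6  13.6 129. ]]
k1
[[ 530.7 -180.6   15.6   17.9  104. ]
 [ 530.3 -188.5   15.1   17.   104. ]]
[[ 498.7 -368.9   14.9   10.6   98. ]
 [ 498.4 -376.9   16.1    8.3   98. ]
 [ 392.5 -367.5   14.4   10.2  104. ]]
[[669.   19.4  16.5  13.  113. ]
 [668.3  11.3  16.7  14.2 112. ]
 [561.6  25.8  15.6  13.  111. ]]
w1
[[ 424.9 -180.8   23.5   18.1  131. ]]
[[ 499.3 -368.7   22.     8.9  130. ]
 [ 498.8 -376.7   23.9   11.1  130. ]
 [ 392.9 -367.5   20.8    9.4  120. ]]
[[562.8  24.7  20.9  14.6 133. ]]
trayC 437.0 -369.8 141.3 159.7 90.0 9514.666666666666
cover 454.6 -19.4 62.9 120.1 14.7 7102.833333333333
carrier 466.3 -186.8 142.0 93.7 90.0 7675.166666666667
```

Run:
```python
from h import *
i,p,d=load("k2");T=np.array([421.9,-187.6,158.4])
print("label",zmap(i,d,[[270,272],[280,272],[290,280],[285,290]]).round(1)-T)
for u in(226,230,234,238,322,326,330,334):
    uv=np.array([[u,v] for v in range(246,300,6)]);print(u,(zmap(i,d,uv)-T).round(0).tolist())
print(label(p,i,T[0]+2,T[1],T[2]+12),label(p,i,T[0]+2,T[1],T[2]+14))
o=ortho(p,i,T[0]-40,T[0]+40,T[1]-40,T[1]+40,T[2]+12,6,True)
g=o.max(2).astype(int)
print("col through x (falling), y=T", g[:,240][::10]); print("row across y",g[230][::10])
```

```text
label [[ 5.6  4.1 11.8]
 [ 6.  -0.4 12.5]
 [ 1.4 -5.  11.5]
 [-3.5 -2.8 12.3]]
226 [[-312.0, 161.0, -766.0], [-311.0, 154.0, -720.0], [-312.0, 148.0, -680.0], [10.0, 24.0, 14.0], [11.0, 23.0, 20.0], [10.0, 22.0, 24.0], [10.0, 21.0, 29.0], [11.0, 20.0, 36.0], [10.0, 20.0, 38.0]]
230 [[-310.0, 148.0, -761.0], [-311.0, 142.0, -719.0], [10.0, 23.0, 7.0], [10.0, 22.0, 14.0], [11.0, 21.0, 20.0], [10.0, 20.0, 24.0], [10.0, 20.0, 29.0], [10.0, 19.0, 33.0], [10.0, 18.0, 39.0]]
234 [[-312.0, 136.0, -766.0], [-312.0, 130.0, -721.0], [10.0, 21.0, 7.0], [10.0, 20.0, 13.0], [10.0, 19.0, 19.0], [10.0, 19.0, 24.0], [10.0, 18.0, 29.0], [10.0, 17.0, 34.0], [9.0, 17.0, 37.0]]
238 [[-310.0, 123.0, -763.0], [-312.0, 119.0, -722.0], [10.0, 19.0, 7.0], [11.0, 18.0, 14.0], [10.0, 18.0, 19.0], [9.0, 17.0, 23.0], [7.0, 17.0, 23.0], [4.0, 17.0, 25.0], [1.0, 17.0, 24.0]]
322 [[-166.0, -82.0, -423.0], [-178.0, -83.0, -421.0], [10.0, -20.0, 7.0], [10.0, -19.0, 12.0], [10.0, -18.0, 19.0], [10.0, -18.0, 25.0], [10.0, -17.0, 30.0], [9.0, -17.0, 32.0], [6.0, -17.0, 33.0]]
326 [[-165.0, -90.0, -421.0], [-177.0, -90.0,
[... 377 characters left out ...]
, -420.0], [-177.0, -105.0, -419.0], [-189.0, -106.0, -418.0], [-202.0, -107.0, -419.0], [6.0, -25.0, 12.0], [11.0, -23.0, 26.0], [10.0, -22.0, 30.0], [10.0, -21.0, 34.0], [10.0, -21.0, 39.0]]
[ 447.6 -187.5    0.    59.9   12.6] [ 448.  -187.5    0.    59.9   11.7]
col through x (falling), y=T [112 143 241 239 225 226 224 222 223 224 214  75  77  83 105 117 119 119
 196 246 246 230 196 187 107 137  84  81  79  84 145 148 145 144 142 144
 143 141 143 143 141 140 140 141 144 142 140 139]
row across y [106 105 104 105  99  67  63  67 122 136 136 119  63  62  71  77  75 171
 183 184 184 192 190 186 187 184 183 193 188 184 192 160  73  82  76  68
  64 129 137 136 112  58  59  58  48  45  45  41]
```

```bash
python3 - <<'E'
from h import *
i,p,d=load("k2");T=np.array([421.9,-187.6,158.4])
for u in(230,233,236,324,327):
    uv=np.array([[u,v] for v in range(250,264,1)]);print(u,(zmap(i,d,uv)-T).round(1)[:,2].tolist())
E
python3 -m pendant '[[[11,3,-30],[0,0,-2],1],[[11.5,3,-30],[0,0,0],1],[[0,0,-30],[0,0,0],1],[[0,0,-28],[0,0,0],1],[[0,0,0],[0,0,0],1]]';python3 -m pendant '[[[0,0,0],[0,0,0],1],[[0,0,0],[0,0,0],1],[[0,0,0],[0,0,0],1]]'
```

```text
230 [-734.2, -726.6, -719.4, -713.3, -705.8, -697.9, -690.8, 6.4, 6.8, 7.2, 8.7, 9.4, 10.0, 11.2]
233 [-734.4, -727.5, -716.3, -711.0, -704.7, -698.3, -693.8, 5.3, 7.1, 7.5, 9.3, 10.3, 11.6, 11.3]
236 [-732.2, -727.7, -719.8, -714.4, -706.7, -700.5, -692.9, 6.4, 7.3, 7.9, 9.0, 9.7, 10.3, 12.7]
324 [-422.2, -422.5, -421.6, -424.3, -420.9, -421.4, -422.5, 5.6, 6.8, 7.4, 9.8, 9.5, 10.6, 11.7]
327 [-420.7, -420.7, -420.1, -421.0, -421.1, -420.8, -422.1, 5.2, 6.0, 7.6, 9.2, 10.0, 11.3, 12.3]
time: 7.58
eef_pos: [439.7, -178.9, 34.5]
tool_rot: [1.0, -0.017, -0.005, -0.003]
ft_force: [-1.7, 0.4, -0.7]
finger_gap: 0.402
finger_force: 60.0
time: 7.83
eef_pos: [445.3, -183.0, 42.2]
tool_rot: [1.0, -0.018, 0.002, 0.001]
ft_force: [-0.3, -0.2, -0.4]
finger_gap: 0.4
finger_force: 60.0
```

```bash
python3 -m pendant '[[[-1,1.2,-10],[0,0,0],1],[[0,0,-8],[0,0,0],1],[[0,0,-5],[0,0,0],1],[[0,0,-2],[0,0,0],1],[[0,0,0],[0,0,0],1]]';python3 -m pendant '[[[0,0,0],[0,0,0],1],[[0,0,0],[0,0,0],1],[[0,0,0],[0,0,0],1]]'
```

```text
time: 8.25
eef_pos: [447.1, -182.8, 17.4]
tool_rot: [1.0, -0.019, 0.006, 0.002]
ft_force: [5.8, -0.0, 2.2]
finger_gap: 0.401
finger_force: 63.8
time: 8.5
eef_pos: [447.0, -182.7, 17.4]
tool_rot: [1.0, -0.019, 0.006, 0.002]
ft_force: [5.6, -0.1, 2.6]
finger_gap: 0.398
finger_force: 63.8
```

```bash
python3 -m pendant '[[[0,0,3],[0,0,0],1],[[3,0,0],[0,0,0],1],[[0,0,0],[0,0,0],1],[[0,0,0],[0,0,0],1]]';python3 -m pendant '[[[0,0,-3],[0,0,0],1],[[0,0,-1],[0,0,0],1],[[0,0,0],[0,0,0],1],[[0,0,0],[0,0,0],1]]'
```

```text
time: 8.83
eef_pos: [447.1, -181.7, 18.9]
tool_rot: [1.0, -0.018, 0.002, 0.001]
ft_force: [4.2, -2.0, 2.4]
finger_gap: 0.4
finger_force: 63.8
time: 9.17
eef_pos: [447.3, -181.7, 16.6]
tool_rot: [1.0, -0.018, 0.002, 0.001]
ft_force: [-0.4, 1.9, 17.0]
finger_gap: 0.404
finger_force: 64.7
```

Run:
```python
from h import *
print(state()['eef_pos'].round(1),state()['moment'])
i,p,d=snap("wrist","p1.npz")
print(dots(p,i,d,484,-189,17))
o=ortho(p,i,405,545,-230,-130,28.6,4.2,True);o2=ortho(p,i,405,545,-230,-130,17,4.2,True)
save("pics/p1.png",np.hstack([o[:,:],o2])[:590,:800] if 0 else np.hstack([o,o2])[:,:800])
```

```text
[ 447.3 -181.7   16.6] [ 0.28886763 -0.20055394 -0.08262748]
[[ 5.314e+02 -2.311e+02  3.100e+00 -4.000e-01  1.420e+02]
 [ 5.306e+02 -1.806e+02  1.310e+01  1.870e+01  9.800e+01]
 [ 5.303e+02 -1.886e+02  1.300e+01  1.840e+01  9.800e+01]
 [ 4.329e+02 -2.090e+02  2.700e+00  5.490e+01  7.200e+01]]
```

View pics/p1.png

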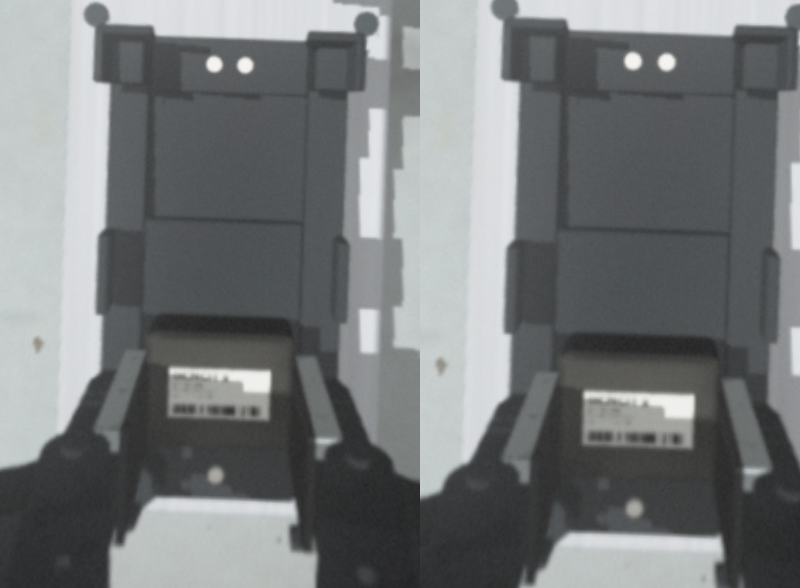

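```bash
python3 -m pendant '[[[0,0,2],[0,0,0],1],[[0,0,0],[0,0,0],0.35],[[0,0,0],[0,0,0],0.35],[[0,0,0],[0,0,0],0.35],[[0,0,0],[0,0,0],0.35]]';python3 -m pendant '[[[4,0,6],[0,0,0],0.35],[[1,0,0],[0,0,0],0.35],[[0,0,0],[0,0,0],0.35],[[0,0,0],[0,0,0],0.35]]'
python3 - <<'E'
from h import *
print(state()['eef_pos'].round(1))
i,p,d=snap("wrist","p2.npz")
for z in(25.5,29):print(label(p,i,451,-182.7,z,8,18))
T=np.array([[451+a,-182.7+b,27] for a,b in((0,0),(9,9),(9,-9),(-9,0),(-9,9),(4,-8))])
print(zmap(i,d,proj(i,T,True)).round(1))
E
```

```text
time: 9.63
eef_pos: [442.7, -179.4, 14.5]
tool_rot: [1.0, -0.018, -0.002, -0.001]
ft_force: [0.7, 0.5, -0.6]
finger_gap: 0.65
finger_force: 0.0
time: 9.97
eef_pos: [450.2, -180.6, 22.0]
tool_rot: [1.0, -0.018, 0.0, 0.0]
ft_force: [-0.8, -0.4, 0.2]
finger_gap: 0.651
finger_force: 0.0
[ 450.2 -180.6   22. ]
[ 449.5 -182.5   -1.4   24.1   10.5]
[ 451.4 -182.5   -1.5   23.4   10.3]
[[ 450.9 -182.7   26.8]
 [ 461.  -173.9   29.2]
 [ 460.6 -191.6   28.2]
 [ 441.2 -182.7   25.7]
 [ 441.4 -173.6   26. ]
 [ 455.7 -190.6   28.4]]
```

```bash
python3 -m pendant '[[[1.5,-2,-5],[0,0,0],0.35],[[0,0,0],[0,0,0],0.35],[[0,0,0],[0,0,0],1],[[0,0,0],[0,0,0],1],[[0,0,0],[0,0,0],1]]';python3 -m pendant '[[[0,0,0],[0,0,0],1],[[0,0,0],[0,0,0],1],[[-2.5,0,1],[0,0,0],1],[[0,0,-1],[0,0,0],1],[[0,0,0],[0,0,0],1]]';python3 -m pendant '[[[0,0,-2],[0,0,0],1],[[0,0,0],[0,0,0],1],[[0,0,0],[0,0,0],1]]'
```

```text
time: 10.43
eef_pos: [451.6, -182.7, 16.9]
tool_rot: [1.0, -0.018, 0.0, 0.0]
ft_force: [-0.7, -0.1, -0.6]
finger_gap: 0.402
finger_force: 59.7
time: 10.85
eef_pos: [448.6, -182.5, 16.8]
tool_rot: [1.0, -0.018, -0.0, -0.0]
ft_force: [-1.2, -0.1, 1.6]
finger_gap: 0.398
finger_force: 59.9
time: 11.1
eef_pos: [448.8, -182.5, 16.4]
tool_rot: [1.0, -0.018, -0.001, -0.0]
ft_force: [-5.3, 1.6, 13.9]
finger_gap: 0.401
finger_force: 61.4
```

```bash
python3 -m pendant '[[[0,0,2],[0,0,0],1],[[0,0,0],[0,0,0],0.35],[[0,0,0],[0,0,0],0.35],[[0,0,0],[0,0,0],0.35],[[0,0,5],[0,0,0],0.35]]';python3 -m pendant '[[[0,0,0],[0,0,0],0.35],[[0,0,0],[0,0,0],0.35],[[0,0,0],[0,0,0],0.35]]'
cat > chk.py <<'E'
from h import *
import sys
x,y,z=map(float,sys.argv[1:4])
print(state()['eef_pos'].round(1))
i,p,d=snap("wrist",sys.argv[4]+".npz")
print(label(p,i,x,y,z,8,18))
T=np.array([[x+a,y+b,z] for a in(9,0,-9) for b in(10,0,-10)])
print(zmap(i,d,proj(i,T,True))[:,2].reshape(3,3).round(1))
E
python3 chk.py 449 -182.7 26 p3
```

```text
time: 11.52
eef_pos: [447.9, -182.0, 20.8]
tool_rot: [1.0, -0.018, -0.001, -0.001]
ft_force: [-0.4, 0.5, -0.0]
finger_gap: 0.651
finger_force: 0.0
time: 11.77
eef_pos: [449.1, -182.7, 21.9]
tool_rot: [1.0, -0.018, 0.0, 0.0]
ft_force: [0.9, 0.1, 0.3]
finger_gap: 0.651
finger_force: 0.0
[ 449.1 -182.7   21.9]
[ 450.3 -183.3   -2.4   24.1   11.2]
[[25.5 26.2 26.1]
 [25.6 26.1 26.1]
 [25.8 26.1 26.2]]
```

```bash
python3 -m pendant '[[[0,0,25],[0,0,0],0.2],[[0,0,35],[0,0,0],0],[[0,15,20],[0,0,-3],0],[[3,38,0],[0,0,0],0],[[3,38,0],[0,0,0],0]]'>/dev/null;python3 -m pendant '[[[4,38,0],[0,0,0],0],[[4,38,0],[0,0,0],0],[[4,38,0],[0,0,0],0],[[4,38,0],[0,0,0],0],[[4,38,0],[0,0,0],0]]'>/dev/null;python3 -m pendant '[[[4,38,0],[0,0,0],0],[[4,38,0],[0,0,0],0],[[4,38,0],[0,0,0],0],[[4,38,0],[0,0,0],0],[[2,19,-6],[0,0,0],0]]'>/dev/null;python3 -m pendant '[[[0,0,0],[0,0,0],0],[[0,0,0],[0,0,0],0],[[0,0,0],[0,0,0],0],[[0,0,0],[0,0,0],0],[[0,0,0],[0,0,0],0]]';python3 chk.py 495.5 308 15 m3
```

```text
time: 13.48
eef_pos: [493.0, 268.1, 95.9]
tool_rot: [0.999, -0.045, -0.0, 0.0]
ft_force: [-0.0, 0.0, -0.4]
finger_gap: 1.002
finger_force: 0.0
[493.  268.1  95.9]
[495.2 308.2  -5.3  25.   12.6]
[[15.6 13.8 15.3]
 [16.  15.  15.7]
 [15.9 15.3 15. ]]
```

```bash
python3 -m pendant '[[[1,20,-20],[0,0,0],0],[[1.5,20,-30],[0,0,0],0],[[0,0,-26],[0,0,0],0],[[0,0,-10],[0,0,0],0],[[0,0,0],[0,0,0],0]]'>/dev/null; python3 -m pendant '[[[0,0,0],[0,0,0],0],[[0,0,0],[0,0,0],0],[[0,0,0],[0,0,0],0],[[0,0,-5.5],[0,0,0],0],[[0,0,0],[0,0,0],0]]';python3 -m pendant '[[[0,0,0],[0,0,0],0],[[0,0,0],[0,0,0],1],[[0,0,0],[0,0,0],1],[[0,0,0],[0,0,0],1],[[0,0,0],[0,0,0],1]]';python3 -m pendant '[[[0,0,0],[0,0,0],1],[[0,0,0],[0,0,0],1],[[0,0,0],[0,0,0],1]]'
```

```text
time: 14.37
eef_pos: [495.9, 309.4, 4.9]
tool_rot: [0.999, -0.044, 0.001, -0.0]
ft_force: [-1.3, -0.6, -0.3]
finger_gap: 1.002
finger_force: 0.0
time: 14.78
eef_pos: [495.5, 309.5, 4.4]
tool_rot: [0.999, -0.044, 0.0, -0.0]
ft_force: [-0.4, 0.0, 0.2]
finger_gap: 0.453
finger_force: 0.0
time: 15.03
eef_pos: [496.0, 309.7, 4.7]
tool_rot: [0.999, -0.044, 0.0, -0.0]
ft_force: [0.1, 0.1, 1.2]
finger_gap: 0.399
finger_force: 60.2
```

```bash
R='[[0.4,-20,0],[0,0,7.05],1]'; python3 -m pendant '[[[0,0,10],[0,0,0],1],[[0,0,30],[0,0,0],1],[[0,0,35],[0,0,0],1],[[0.4,-20,0],[0,0,7.05],1],[[0.4,-20,0],[0,0,7.05],1]]'>/dev/null
python3 -m pendant '[[[0.4,-20,0],[0,0,7.05],1],[[0.4,-20,0],[0,0,7.05],1],[[0.4,-20,0],[0,0,7.05],1],[[0.4,-20,0],[0,0,7.05],1],[[0.4,-20,0],[0,0,7.05],1]]'>/dev/null
python3 -m pendant '[[[0.4,-20,0],[0,0,7.05],1],[[0.4,-20,0],[0,0,7.05],1],[[0.4,-20,0],[0,0,7.05],1],[[0.4,-20,0],[0,0,7.05],1],[[0.4,-20,0],[0,0,7.05],1]]'
python3 -m pendant '[[[0.4,-20,0],[0,0,7.05],1],[[0.4,-20,0],[0,0,7.05],1],[[0.4,-20,0],[0,0,7.05],1],[[0.4,-20,0],[0,0,7.05],1],[[0.4,-20,0],[0,0,7.05],1]]'>/dev/null
python3 -m pendant '[[[0.4,-20,0],[0,0,7.05],1],[[0.4,-20,0],[0,0,7.05],1],[[0.4,-20,0],[0,0,7.05],1],[[0.4,-20,0],[0,0,7.05],1],[[0.4,-14,0],[0,0,7.05],1]]'>/dev/null
python3 -m pendant '[[[0.4,0,0],[0,0,7.05],1],[[0.4,0,0],[0,0,7.05],1],[[0.4,0,0],[0,0,7.05],1],[[0.4,0,0],[0,0,7.05],1],[[0,0,0],[0,0,0],1]]'>/dev/null
python3 -m pendant '[[[0,0,0],[0,0,0],1],[[0,0,0],[0,0,0],1],[[0,0,0],[0,0,0],1],[[0,0,0],[0,0,0],1]]'
```

```text
time: 16.28
eef_pos: [499.8, 68.4, 79.6]
tool_rot: [0.766, 0.642, -0.0, -0.0]
ft_force: [0.2, 0.2, 0.2]
finger_gap: 0.406
finger_force: 59.9
time: 17.87
eef_pos: [505.8, -124.5, 79.3]
tool_rot: [0.016, 1.0, 0.0, -0.0]
ft_force: [0.1, 0.1, -0.3]
finger_gap: 0.401
finger_force: 59.9
```

```bash
python3 -m pendant '[[[0,-30,0],[0,0,0],1],[[0,-30,0],[0,0,0],1],[[0,0,0],[0,0,0],1],[[0,0,0],[0,0,0],1],[[0,0,0],[0,0,0],1]]'; python3 -m pendant '[[[0,0,0],[0,0,0],1],[[0,0,0],[0,0,0],1]]'
python3 - <<'E'
from h import *
T=state()['eef_pos'];print(T.round(1))
i,p,d=snap("wrist","q1.npz")
for w in(15,17,18): print(label(p,i,T[0],T[1],T[2]+12,8,w))
print(dots(p,i,d,478,-185,17))
o=ortho(p,i,T[0]-30,T[0]+30,T[1]-30,T[1]+30,T[2]+12,6,True);g=o.max(2).astype(int)
print(g[:,180][::6].tolist());print(g[:,165][::6].tolist());print(g[150][::6].tolist())
E
```

```text
time: 18.28
eef_pos: [505.5, -184.3, 79.1]
tool_rot: [0.016, 1.0, 0.0, -0.0]
ft_force: [1.2, 0.4, -0.4]
finger_gap: 0.404
finger_force: 60.0
time: 18.45
eef_pos: [505.6, -183.5, 79.1]
tool_rot: [0.015, 1.0, 0.0, -0.0]
ft_force: [-0.7, 0.4, 0.2]
finger_gap: 0.401
finger_force: 60.0
[ 505.6 -183.5   79.1]
[ 503.5 -179.5   -2.8   13.1    6.1]
[ 503.5 -179.5   -2.8   13.1    6.1]
[ 503.5 -179.5   -2.8   13.1    6.1]
[[ 530.1 -224.    12.4    7.8  116. ]
 [ 424.5 -181.    11.6   18.3   93. ]]
[119, 118, 120, 118, 119, 118, 117, 117, 118, 118, 117, 119, 117, 116, 117, 117, 117, 108, 84, 81, 84, 84, 83, 83, 78, 105, 103, 85, 120, 150, 155, 153, 153, 154, 149, 145, 140, 90, 67, 65, 65, 62, 63, 62, 54, 50, 43, 42, 44, 46, 62, 81, 81, 81, 81, 79, 81, 81, 81, 83]
[113, 114, 113, 114, 114, 115, 114, 116, 116, 114, 117, 116, 116, 115, 118, 114, 116, 108, 82, 82, 85, 82, 85, 84, 76, 106, 84, 53, 114, 150, 153, 155, 154, 154, 150, 149, 137, 84, 65, 66, 66, 66, 64, 60, 54, 51, 44, 46, 44, 43, 68, 82, 82, 81, 81, 81, 81, 81, 82, 80]
[60, 89, 110, 110, 111, 110, 111, 89, 54, 53, 50, 52, 49, 52, 56, 57, 56, 58, 76, 128, 122, 113, 107, 118, 117, 117, 115, 108, 103, 100, 105, 102, 102, 106, 101, 109, 103, 101, 98, 100, 100, 103, 143, 78, 74, 73, 73, 64, 48, 46, 47, 44, 49, 53, 99, 121, 123, 114, 98, 78]
```

```bash
python3 -m pendant '[[[1.7,-0.9,-25],[0,0,0],1],[[0,0,-25],[0,0,0],1],[[0,0,-7],[0,0,0],1],[[0,0,0],[0,0,0],1],[[0,0,0],[0,0,0],1]]'; python3 -m pendant '[[[0,0,0],[0,0,0],1],[[0,0,0],[0,0,0],1],[[0,0,-3],[0,0,0],1],[[0,0,-3],[0,0,0],1],[[0,0,-1],[0,0,0],1]]';python3 -m pendant '[[[0,0,0],[0,0,0],1],[[0,0,0],[0,0,0],1],[[0,0,0],[0,0,0],1]]'
```

```text
time: 18.92
eef_pos: [507.3, -184.9, 22.2]
tool_rot: [0.015, 1.0, 0.0, -0.001]
ft_force: [-0.1, 0.1, -0.7]
finger_gap: 0.401
finger_force: 60.0
time: 19.33
eef_pos: [508.2, -185.9, 16.3]
tool_rot: [0.015, 1.0, -0.0, 0.0]
ft_force: [-2.9, 1.3, 10.8]
finger_gap: 0.397
finger_force: 65.9
time: 19.58
eef_pos: [508.2, -185.8, 16.3]
tool_rot: [0.015, 1.0, -0.0, 0.0]
ft_force: [-1.3, 1.1, 4.6]
finger_gap: 0.399
finger_force: 63.5
```

```bash
python3 -m pendant '[[[-1.5,1.3,0],[0,0,0],1],[[0,0,0],[0,0,0],1],[[0,0,0],[0,0,0],1],[[0,0,0],[0,0,0],1]]'; python3 -m pendant '[[[1.5,0,0],[0,0,0],1],[[1.5,0,0],[0,0,0],1],[[0,0,0],[0,0,0],1],[[0,0,0],[0,0,0],1]]';python3 - <<'E'
from h import *
T=state()['eef_pos'];print(T.round(1))
i,p,d=snap("wrist","q2.npz");print(dots(p,i,d,478,-185,17))
o=ortho(p,i,430,550,-240,-130,28,4,True);o2=ortho(p,i,410,530,-240,-130,17,3.2,True)
save("pics/q2.png",np.hstack([o[:,:440],cv2.copyMakeBorder(o2,0,480-o2.shape[0],0,0,0)]))
E
```

```text
time: 19.92
eef_pos: [507.4, -185.0, 16.3]
tool_rot: [0.015, 1.0, -0.001, 0.001]
ft_force: [0.5, -1.0, 4.7]
finger_gap: 0.401
finger_force: 63.8
time: 20.25
eef_pos: [507.6, -185.0, 16.3]
tool_rot: [0.014, 1.0, -0.0, -0.002]
ft_force: [-6.0, -2.2, 12.0]
finger_gap: 0.403
finger_force: 68.0
[ 507.6 -185.    16.3]
[[ 531.2 -180.5   13.2   18.6   87. ]
 [ 530.9 -188.6   13.2   18.7   87. ]
 [ 510.7 -223.2   18.3    8.6  125. ]
 [ 424.4 -180.9   12.8   17.5   98. ]]
```

View pics/q2.png

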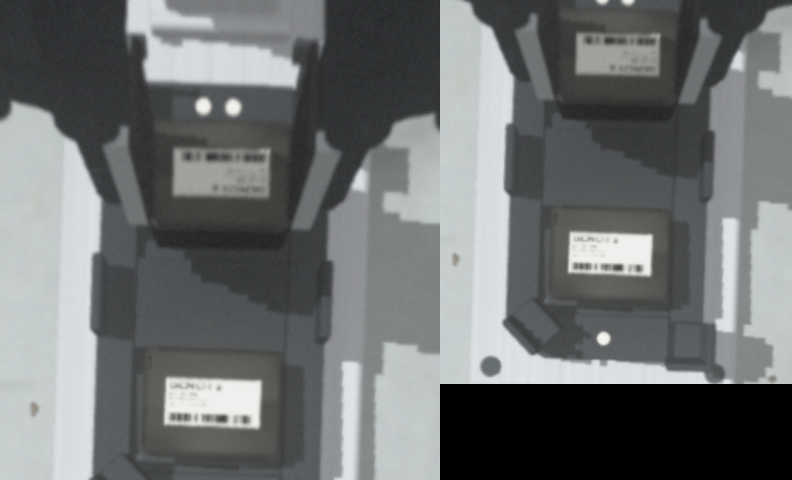

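```bash
python3 - <<'E'
from h import *
i,p,d=load("q2")
for x,y in((506,-185.2),(449.7,-183)):
    T=np.array([[x+a,y+b,26] for a in(9,0,-9) for b in(10,0,-10)]);print(zmap(i,d,proj(i,T,True))[:,2].reshape(3,3).round(1))
E
python3 -m pendant '[[[-3,0,0],[0,0,0],1],[[0,0,0],[0,0,0],0.35],[[0,0,0],[0,0,0],0.35],[[0,0,0],[0,0,0],0.35],[[0,0,8],[0,0,0],0.35]]';python3 -m pendant '[[[0,0,0],[0,0,0],0.35],[[0,0,0],[0,0,0],0.35],[[0,0,0],[0,0,0],0.35],[[0,0,0],[0,0,0],0.35]]'; python3 chk.py 506 -185.2 26 q3
```

```text
[[ 26.8  27.2 159.5]
 [ 28.   27.   28.3]
 [ 27.7  27.3  28. ]]
[[25.2 26.4 26.2]
 [25.5 26.1 26.9]
 [26.5 25.6 25.9]]
time: 20.72
eef_pos: [503.7, -182.8, 21.1]
tool_rot: [0.015, 1.0, 0.001, -0.003]
ft_force: [-0.6, 0.1, -0.8]
finger_gap: 0.646
finger_force: 0.0
time: 21.05
eef_pos: [506.0, -184.1, 23.3]
tool_rot: [0.015, 1.0, 0.0, -0.0]
ft_force: [-1.4, 0.8, -0.3]
finger_gap: 0.65
finger_force: 0.0
[ 506.  -184.1   23.3]
[ 506.5 -185.3    0.    23.6   11. ]
[[25.8 25.2 25.3]
 [25.8 26.1 25.6]
 [26.  27.  26.9]]
```

```bash
python3 -m pendant '[[[0,0,20],[0,0,0],0.2],[[-20,0,40],[0,0,-1.2],0],[[-20,0,30],[0,0,0],0],[[0,0,0],[0,0,0],0],[[0,0,0],[0,0,0],0]]'>/dev/null; python3 -m pendant '[[[0,0,0],[0,0,0],0],[[0,0,0],[0,0,0],0],[[0,0,0],[0,0,0],0]]'>/dev/null
python3 chk.py 506 -185.2 26 q4; python3 chk.py 449.7 -183 26 q5
python3 -m pendant '[[[-4,-37,0],[0,0,0],0],[[-4,-37,0],[0,0,0],0],[[-4,-37,0],[0,0,0],0],[[-4,-37,0],[0,0,0],0],[[-4,-37,0],[0,0,0],0]]'>/dev/null; python3 -m pendant '[[[0,0,0],[0,0,0],0],[[0,0,0],[0,0,0],0],[[0,0,0],[0,0,0],0],[[0,0,0],[0,0,0],0],[[0,0,0],[0,0,0],0]]'
python3 - <<'E'
from h import *
i,p,d=snap("wrist","t1.npz");print(state()['eef_pos'].round(1),dots(p,i,d,446,-370,9))
E
```

```text
[ 466.7 -183.5  108.8]
[ 506.  -184.8   -1.4   24.6   12.3]
[[26.3 26.3 25.4]
 [26.6 26.5 26.2]
 [25.7 25.5 25.5]]
[ 466.7 -183.6  108.9]
[ 449.8 -183.1   -1.9   24.7   12.3]
[[25.4 26.4 24.5]
 [26.3 26.9 24.9]
 [27.  26.1 26.9]]
time: 22.7
eef_pos: [447.5, -367.5, 110.0]
tool_rot: [0.025, 1.0, 0.001, -0.0]
ft_force: [-0.0, 0.5, -0.3]
finger_gap: 0.997
finger_force: 0.0
[ 447.6 -367.7  110.2] [[ 499.2 -368.5   15.     9.6  103. ]
 [ 498.9 -376.6   15.9   11.   104. ]
 [ 392.7 -367.3   14.1    9.5   97. ]]
```

```bash
python3 -m pendant '[[[-1.7,-2.2,-35],[0,0,0],0],[[0,0,-35],[0,0,0],0],[[0,0,-20],[0,0,0],0],[[0,0,-10],[0,0,0],0],[[0,0,0],[0,0,0],0]]'>/dev/null; python3 -m pendant '[[[0,0,0],[0,0,0],0],[[0,0,0],[0,0,0],0],[[0,0,0],[0,0,0],0],[[0,0,-6],[0,0,0],0],[[0,0,-5],[0,0,0],0]]';python3 -m pendant '[[[0,0,0],[0,0,0],0],[[0,0,0],[0,0,0],0],[[0,0,0],[0,0,0],0],[[0,0,0],[0,0,0],0]]';python3 -m pendant '[[[0,0,0],[0,0,0],1],[[0,0,0],[0,0,0],1],[[0,0,0],[0,0,0],1],[[0,0,0],[0,0,0],1],[[0,0,0],[0,0,0],1]]'
```

```text
time: 23.58
eef_pos: [446.8, -372.5, 0.9]
tool_rot: [0.026, 1.0, -0.001, 0.001]
ft_force: [-0.1, 0.3, 0.6]
finger_gap: 0.997
finger_force: 0.0
time: 23.92
eef_pos: [445.8, -371.5, -0.4]
tool_rot: [0.026, 1.0, -0.0, 0.0]
ft_force: [0.1, 0.2, 0.0]
finger_gap: 1.002
finger_force: 0.0
time: 24.33
eef_pos: [446.2, -371.9, 0.2]
tool_rot: [0.026, 1.0, -0.0, 0.001]
ft_force: [-0.3, 0.6, 3.3]
finger_gap: 0.705
finger_force: 67.0
```

```bash
python3 -m pendant '[[[0,0,10],[0,0,0],1],[[0,0,30],[0,0,1],1],[[0,0,30],[0,0,0],1],[[0,0,10],[0,0,0],1],[[6,38,0],[0,0,0],1]]'>/dev/null; python3 -m pendant '[[[6,38,0],[0,0,0],1],[[6,38,0],[0,0,0],1],[[6,38,0],[0,0,0],1],[[6,36,0],[0,0,0],1],[[0,0,0],[0,0,0],1]]';python3 -m pendant '[[[0,0,0],[0,0,0],1],[[0,0,0],[0,0,0],1],[[0,0,0],[0,0,0],1],[[0,0,0],[0,0,0],1],[[0,0,0],[0,0,0],1]]'
python3 - <<'E'
from h import *
T=state()['eef_pos'];i,p,d=snap("wrist","t2.npz");print(T.round(1));
for z in (T[2]+8,T[2]+9): print(dots(p,i,d,T[0],T[1],z))
E
```

```text
time: 25.17
eef_pos: [474.5, -176.9, 78.2]
tool_rot: [0.014, 1.0, 0.002, -0.002]
ft_force: [-0.4, -0.3, -0.7]
finger_gap: 0.713
finger_force: 66.6
time: 25.58
eef_pos: [475.7, -184.6, 79.6]
tool_rot: [0.018, 1.0, -0.0, 0.0]
ft_force: [-1.1, -0.3, -1.0]
finger_gap: 0.705
finger_force: 66.6
[ 475.7 -184.6   79.6]
[[ 422.4 -183.    14.1   89.    99. ]]
[[ 422.3 -183.    13.5   89.1   99. ]]
```

```bash
python3 -m pendant '[[[2.3,2,-20],[0,0,0],1],[[0,0,-14],[0,0,0],1],[[0,0,-4],[0,0,0],1],[[0,0,0],[0,0,0],1],[[0,0,0],[0,0,0],1]]'>/dev/null;python3 -m pendant '[[[0,0,0],[0,0,0],1],[[0,0,0],[0,0,0],1],[[0,0,0],[0,0,0],1]]'
python3 - <<'E'
from h import *
T=state()['eef_pos'];i,p,d=snap("wrist","t3.npz");print(T.round(1))
print(dots(p,i,d,T[0],T[1],T[2]+9,thr=110),dots(p,i,d,T[0],T[1],17,thr=110))
i,p,d=load("t2");print(dots(p,i,d,475.7,-184.6,88.6,thr=110))
E
```

```text
time: 26.3
eef_pos: [478.7, -181.8, 42.5]
tool_rot: [0.017, 1.0, -0.0, 0.001]
ft_force: [0.2, 0.1, -0.9]
finger_gap: 0.707
finger_force: 66.6
[ 478.7 -181.8   42.5]
[[ 530.7 -180.1    5.5   52.4   79. ]
 [ 530.4 -187.5    5.9   51.9   79. ]
 [ 425.3 -180.3   19.1   52.9   91. ]] [[ 431.1 -180.5   29.8   52.9   92. ]]
[[ 527.5 -182.9    6.4   89.1   85. ]
 [ 527.2 -190.3    6.9   90.1   85. ]
 [ 422.3 -182.9   20.1   89.    99. ]]
```

```bash
python3 -m pendant '[[[-0.6,-0.7,-5],[0,0,0],1],[[0,0,-3],[0,0,0],1],[[0,0,0],[0,0,0],1],[[0,0,-2],[0,0,0],1],[[0,0,-1.5],[0,0,0],1]]';python3 -m pendant '[[[0,0,-1.5],[0,0,0],1],[[0,0,-1],[0,0,0],1],[[0,0,0],[0,0,0],1],[[0,0,0],[0,0,0],1]]'
```

```text
time: 26.77
eef_pos: [477.4, -182.0, 29.8]
tool_rot: [0.017, 1.0, 0.0, -0.0]
ft_force: [0.0, -0.5, -0.8]
finger_gap: 0.708
finger_force: 66.6
time: 27.1
eef_pos: [477.5, -182.1, 27.7]
tool_rot: [0.017, 1.0, -0.0, 0.0]
ft_force: [-0.0, 1.4, 0.1]
finger_gap: 0.706
finger_force: 66.8
```

```bash
python3 -m pendant '[[[0,0,-1],[0,0,0],1],[[0,0,0],[0,0,0],1],[[0,0,0],[0,0,0],1],[[0,0,0],[0,0,0],1]]';python3 -m pendant '[[[0,0,0.8],[0,0,0],0],[[0,0,0],[0,0,0],0],[[0,0,0],[0,0,0],0],[[0,0,0],[0,0,0],0],[[0,0,15],[0,0,0],0]]';python3 -m pendant '[[[0,0,35],[0,0,0],0],[[0,0,20],[0,0,0],0],[[0,0,0],[0,0,0],0],[[0,0,0],[0,0,0],0],[[0,0,0],[0,0,0],0]]'
python3 - <<'E'
from h import *
T=state()['eef_pos'];i,p,d=snap("wrist","t4.npz");print(T.round(1))
print(dots(p,i,d,478,-182,36.5))
for x,y in((530,-205),(530,-165),(424,-206)): # lip tops region heights
    print(zmap(i,d,proj(i,[[x,y,50]],True)).round(1))
E
```

```text
time: 27.43
eef_pos: [477.5, -182.1, 27.7]
tool_rot: [0.017, 1.0, 0.0, -0.0]
ft_force: [-2.9, 1.5, 6.5]
finger_gap: 0.705
finger_force: 67.5
time: 27.85
eef_pos: [474.8, -180.7, 39.7]
tool_rot: [0.017, 1.0, 0.001, -0.003]
ft_force: [-0.6, 0.1, -0.4]
finger_gap: 1.001
finger_force: 0.0
time: 28.27
eef_pos: [476.8, -181.7, 96.6]
tool_rot: [0.017, 1.0, 0.0, -0.001]
ft_force: [-0.8, 0.2, -0.5]
finger_gap: 1.003
finger_force: 0.0
[ 476.8 -181.7   96.6]
[[ 531.  -180.2   10.5   36.8   82. ]
 [ 530.7 -188.2   10.7   37.4   82. ]
 [ 424.3 -180.6   11.7   37.1   87. ]]
[[ 531.4 -205.3   47.9]]
[[ 536.2 -164.3   40.9]]
[[ 424.4 -206.4   47. ]]
```

```bash
python3 -m pendant '[[[7,37.4,0],[0,0,-7.1],0],[[7,37.4,0],[0,0,-7.1],0],[[7,37.4,0],[0,0,-7.1],0],[[7,37.4,0],[0,0,-7.1],0],[[7,37.4,0],[0,0,-7.1],0]]'>/dev/null;python3 -m pendant '[[[7,37.4,0],[0,0,-7.1],0],[[7,37.4,0],[0,0,-7.1],0],[[7,37.4,0],[0,0,-7],0],[[7,37.4,0],[0,0,0],0],[[7,37.4,0],[0,0,0],0]]'>/dev/null;python3 -m pendant '[[[7,37.4,0],[0,0,0],0],[[7,37.4,0],[0,0,0],0],[[7,37.4,0],[0,0,0],0],[[0,0,0],[0,0,0],0],[[0,0,0],[0,0,0],0]]'>/dev/null;python3 -m pendant '[[[0,0,0],[0,0,0],0],[[0,0,0],[0,0,0],0],[[0,0,0],[0,0,0],0],[[0,0,0],[0,0,0],0]]';python3 chk.py 568.5 303.7 15 m2
```

```text
time: 29.9
eef_pos: [564.9, 280.6, 97.1]
tool_rot: [0.459, 0.889, -0.0, -0.0]
ft_force: [-0.6, -0.3, -0.3]
finger_gap: 1.001
finger_force: 0.0
[564.9 280.6  97.1]
[569.1 303.5 -58.9  24.9  12.7]
[[15.2 15.2 14.7]
 [15.7 16.  15.6]
 [15.9 16.3 15. ]]
```

```bash
python3 -m pendant '[[[4.2,22.9,-20],[0,0,-4.3],0],[[0,0,-30],[0,0,0],0],[[0,0,-26],[0,0,0],0],[[0,0,-10],[0,0,0],0],[[0,0,0],[0,0,0],0]]'>/dev/null; python3 -m pendant '[[[0,0,0],[0,0,0],0],[[0,0,0],[0,0,0],0],[[0,0,0],[0,0,0],0],[[0,0,-6.5],[0,0,0],0],[[0,0,0],[0,0,0],0]]';python3 -m pendant '[[[0,0,0],[0,0,0],0],[[0,0,0],[0,0,0],0],[[0,0,0],[0,0,0],1],[[0,0,0],[0,0,0],1],[[0,0,0],[0,0,0],1]]';python3 -m pendant '[[[0,0,0],[0,0,0],1],[[0,0,0],[0,0,0],1],[[0,0,0],[0,0,0],1],[[0,0,0],[0,0,0],1]]'
```

```text
time: 30.78
eef_pos: [569.7, 305.0, 5.4]
tool_rot: [0.491, 0.871, 0.0, 0.0]
ft_force: [0.1, -1.4, -0.9]
finger_gap: 0.998
finger_force: 0.0
time: 31.2
eef_pos: [569.4, 305.0, 5.0]
tool_rot: [0.491, 0.871, 0.0, 0.0]
ft_force: [0.5, 0.5, 0.4]
finger_gap: 0.608
finger_force: 0.0
time: 31.53
eef_pos: [569.7, 305.1, 5.3]
tool_rot: [0.491, 0.871, 0.0, 0.0]
ft_force: [-0.2, 0.4, 2.6]
finger_gap: 0.395
finger_force: 60.7
```

```bash
python3 -m pendant '[[[0,0,12],[0,0,0],1],[[0,0,35],[0,0,0],1],[[0,0,35],[0,0,0],1],[[0,0,15],[0,0,0],1],[[0,0,0],[0,0,0],1]]';python3 -m pendant '[[[-9.3,-37.4,0],[0,0,7.1],1],[[-9.3,-37.4,0],[0,0,7.1],1],[[-9.3,-37.4,0],[0,0,7.1],1],[[-9.3,-37.4,0],[0,0,7.1],1],[[-9.3,-37.4,0],[0,0,7.1],1]]'>/dev/null;python3 -m pendant '[[[-9.3,-37.4,0],[0,0,7.1],1],[[-9.3,-37.4,0],[0,0,7.1],1],[[-9.3,-37.4,0],[0,0,7.1],1],[[-9.3,-37.4,0],[0,0,0],1],[[-9.3,-37.4,0],[0,0,0],1]]'>/dev/null;python3 -m pendant '[[[-9.3,-37.4,0],[0,0,0],1],[[-9.3,-37.4,0],[0,0,0],1],[[-9.3,-37.4,0],[0,0,0],1],[[0,0,0],[0,0,0],1],[[0,0,0],[0,0,0],1]]'>/dev/null;python3 -m pendant '[[[0,0,0],[0,0,0],1],[[0,0,0],[0,0,0],1],[[0,0,0],[0,0,0],1],[[0,0,0],[0,0,0],1]]'
```

```text
time: 31.95
eef_pos: [573.2, 306.6, 108.5]
tool_rot: [0.491, 0.871, 0.004, 0.003]
ft_force: [1.2, 0.7, 1.2]
finger_gap: 0.398
finger_force: 60.4
time: 33.53
eef_pos: [451.3, -170.1, 101.7]
tool_rot: [0.033, 0.999, 0.0, -0.0]
ft_force: [-0.7, -0.4, -0.2]
finger_gap: 0.399
finger_force: 60.4
```

```bash
python3 -m pendant '[[[-2.5,-11.3,0],[0,0,1.9],1],[[0,0,0],[0,0,0],1],[[0,0,0],[0,0,0],1],[[0,0,0],[0,0,0],1],[[0,0,0],[0,0,0],1]]'
python3 - <<'E'
from h import *
T=state()['eef_pos'];print(T.round(1))
i,p,d=snap("wrist","r1.npz")
o=ortho(p,i,T[0]-30,T[0]+30,T[1]-30,T[1]+30,T[2]+10.5,6,True);g=o.max(2).astype(int)
for c in(180,165): print(g[:,c][::6].tolist())
print(g[250][::6].tolist())
X=np.array([[T[0]+a,T[1]+b,T[2]+10] for a in(-6,0) for b in(-6,6)]);print((zmap(i,d,proj(i,X,True))-T).round(1)[:,2])
E
```

```text
time: 33.95
eef_pos: [448.8, -182.2, 101.9]
tool_rot: [0.017, 1.0, 0.0, -0.0]
ft_force: [-0.1, -0.1, -0.2]
finger_gap: 0.397
finger_force: 60.4
[ 448.8 -182.2  101.9]
[161, 153, 108, 92, 94, 95, 96, 93, 95, 95, 87, 68, 81, 94, 95, 93, 90, 84, 94, 97, 97, 98, 98, 97, 144, 159, 162, 178, 180, 178, 181, 180, 160, 103, 96, 132, 86, 71, 71, 72, 73, 71, 70, 64, 61, 49, 50, 48, 48, 77, 94, 96, 96, 95, 96, 94, 96, 95, 94, 96]
[223, 194, 109, 111, 207, 244, 234, 133, 95, 95, 84, 69, 85, 93, 91, 94, 89, 87, 94, 99, 99, 101, 97, 95, 144, 153, 150, 176, 179, 167, 166, 175, 165, 127, 129, 141, 88, 70, 71, 71, 72, 74, 71, 66, 57, 51, 49, 49, 54, 80, 93, 95, 97, 95, 95, 94, 97, 96, 96, 97]
[221, 221, 220, 220, 219, 228, 226, 158, 133, 131, 132, 122, 76, 69, 69, 68, 67, 66, 66, 66, 67, 68, 65, 68, 71, 70, 72, 71, 71, 73, 71, 72, 72, 70, 72, 72, 69, 70, 69, 71, 70, 71, 69, 69, 68, 69, 68, 61, 67, 119, 129, 129, 130, 133, 149, 146, 145, 147, 147, 149]
[ 10.3 142.9   8.8   9.9]
```

```bash
python3 -m pendant '[[[0.5,0.9,-25],[0,0,0],1],[[0,0,-25],[0,0,0],1],[[0,0,-9],[0,0,0],1],[[0,0,0],[0,0,0],1],[[0,0,0],[0,0,0],1]]'>/dev/null; python3 -m pendant '[[[0,0,0],[0,0,0],1],[[0,0,0],[0,0,0],1],[[0,0,-3],[0,0,0],1],[[0,0,0],[0,0,0],1],[[0,0,0],[0,0,0],1]]';python3 -m pendant '[[[0,0,-2],[0,0,0],1],[[0,0,-1],[0,0,0],1],[[0,0,0],[0,0,0],1],[[0,0,0],[0,0,0],1],[[0,0,0],[0,0,0],1]]'
```

```text
time: 34.83
eef_pos: [449.4, -182.0, 40.3]
tool_rot: [0.017, 1.0, -0.0, 0.0]
ft_force: [0.8, 0.6, -0.5]
finger_gap: 0.393
finger_force: 60.4
time: 35.25
eef_pos: [449.2, -181.9, 36.9]
tool_rot: [0.017, 1.0, 0.0, -0.0]
ft_force: [-0.9, 0.1, 0.3]
finger_gap: 0.393
finger_force: 60.5
```

```bash
python3 -m pendant '[[[0,0,-1.3],[0,0,0],1],[[0,0,0],[0,0,0],1],[[0,0,0],[0,0,0],0.35],[[0,0,0],[0,0,0],0.35],[[0,0,0],[0,0,0],0.35]]';python3 -m pendant '[[[0,0,8],[0,0,0],0.3],[[0,0,35],[0,0,0],0],[[0,0,30],[0,0,0],0],[[0,0,0],[0,0,0],0],[[0,0,0],[0,0,0],0]]';python3 -m pendant '[[[0,0,0],[0,0,0],0],[[0,0,0],[0,0,0],0],[[0,0,0],[0,0,0],0]]';python3 chk.py 448.7 -181.6 45.5 r2
python3 - <<'E'
from h import *
i,p,d=load("r2");print(dots(p,i,d,478,-182,36.5))
E
```

```text
time: 35.67
eef_pos: [449.2, -181.9, 35.7]
tool_rot: [0.017, 1.0, -0.0, 0.0]
ft_force: [-0.9, 0.3, 1.0]
finger_gap: 0.65
finger_force: 0.0
time: 36.08
eef_pos: [451.4, -183.2, 111.7]
tool_rot: [0.017, 1.0, -0.002, 0.003]
ft_force: [0.3, -0.1, -0.5]
finger_gap: 1.0
finger_force: 0.0
time: 36.33
eef_pos: [448.0, -181.2, 107.2]
tool_rot: [0.017, 1.0, 0.001, -0.001]
ft_force: [0.8, -0.4, -0.6]
finger_gap: 0.997
finger_force: 0.0
[ 448.  -181.2  107.2]
[ 450.  -182.2   -1.6   25.    12.8]
[[44.9 44.5 46.1]
 [44.9 45.1 45.5]
 [44.4 45.8 46.2]]
[[ 530.3 -179.7   14.4   36.5   94. ]
 [ 530.1 -187.7   15.8   37.4   94. ]
 [ 423.7 -180.3   14.8   36.4   99. ]]
```

```bash
python3 -m pendant '[[[10,38,0],[0,0,-3.6],0],[[22,35,0],[0,0,0],0],[[27,31,0],[0,0,0],0],[[27,31,0],[0,0,0],0],[[27,31,0],[0,0,0],0]]'>/dev/null;python3 -m pendant '[[[27,31,0],[0,0,0],0],[[27,5,0],[0,0,0],0],[[0,0,0],[0,0,0],0],[[0,0,0],[0,0,0],0],[[0,0,0],[0,0,0],0]]'>/dev/null;python3 -m pendant '[[[0,0,0],[0,0,0],0],[[0,0,0],[0,0,0],0]]'
python3 - <<'E'
from h import *
i,p,d=snap("wrist","b1.npz");print(state()['eef_pos'].round(1),dots(p,i,d,615,20.6,11.5))
E
```

```text
time: 37.38
eef_pos: [614.9, 19.3, 108.2]
tool_rot: [0.049, 0.999, -0.0, -0.001]
ft_force: [-0.5, -0.1, 0.7]
finger_gap: 1.0
finger_force: 0.0
[615.1  19.3 108.4] [[668.3  16.2  13.8  13.9  95. ]
 [667.5   8.2  13.9  14.3  95. ]
 [561.6  22.7  14.1  12.1  99. ]]
```

```bash
python3 -m pendant '[[[-0.3,-1.9,-35],[0,0,0],0],[[0,0,-35],[0,0,0],0],[[0,0,-20],[0,0,0],0],[[0,0,0],[0,0,0],0],[[0,0,0],[0,0,0],0]]'>/dev/null; python3 -m pendant '[[[0,0,0],[0,0,0],0],[[0,0,-10],[0,0,0],0],[[0,0,-5.5],[0,0,0],0],[[0,0,0],[0,0,0],0],[[0,0,0],[0,0,0],0]]';python3 -m pendant '[[[0,0,0],[0,0,0],0],[[0,0,0],[0,0,0],0]]';python3 -m pendant '[[[0,0,0],[0,0,0],1],[[0,0,0],[0,0,0],1],[[0,0,0],[0,0,0],1],[[0,0,0],[0,0,0],1],[[0,0,0],[0,0,0],1]]'
```

```text
time: 38.27
eef_pos: [615.8, 18.2, 3.2]
tool_rot: [0.049, 0.999, 0.0, -0.0]
ft_force: [-0.2, 0.1, -0.3]
finger_gap: 1.002
finger_force: 0.0
time: 38.43
eef_pos: [616.3, 18.2, 3.6]
tool_rot: [0.049, 0.999, -0.0, 0.0]
ft_force: [-0.2, 0.3, -0.3]
finger_gap: 1.003
finger_force: 0.0
time: 38.85
eef_pos: [616.7, 18.2, 3.9]
tool_rot: [0.049, 0.999, -0.0, 0.001]
ft_force: [-0.8, 0.1, 2.7]
finger_gap: 0.701
finger_force: 67.0
```

```bash
python3 -m pendant '[[[0,0,12],[0,0,0],1],[[0,0,35],[0,0,0],1],[[0,0,35],[0,0,3.7],1],[[0,0,25],[0,0,0],1],[[-35,0,0],[0,0,0],1]]';python3 -m pendant '[[[-35,0,0],[0,0,0],1],[[-35,0,0],[0,0,0],1],[[-34,-20,0],[0,0,0],1],[[0,-38,0],[0,0,0],1],[[0,-38,0],[0,0,0],1]]';python3 -m pendant '[[[0,-38,0],[0,0,0],1],[[0,-38,0],[0,0,0],1],[[0,-28,-10],[0,0,0],1],[[0,0,0],[0,0,0],1],[[0,0,0],[0,0,0],1]]'>/dev/null;python3 -m pendant '[[[0,0,0],[0,0,0],1],[[0,0,0],[0,0,0],1],[[0,0,0],[0,0,0],1],[[0,0,0],[0,0,0],1]]'
python3 - <<'E'
from h import *
T=state()['eef_pos'];i,p,d=snap("wrist","b2.npz");print(T.round(1),dots(p,i,d,T[0],T[1],T[2]+9,thr=120))
E
```

```text
time: 39.27
eef_pos: [591.9, 17.1, 119.9]
tool_rot: [0.016, 1.0, -0.001, 0.011]
ft_force: [1.1, 0.2, 1.6]
finger_gap: 0.702
finger_force: 66.6
time: 39.68
eef_pos: [472.4, -76.5, 108.7]
tool_rot: [0.015, 1.0, 0.001, -0.002]
ft_force: [1.4, -0.2, -0.2]
finger_gap: 0.707
finger_force: 66.6
time: 40.43
eef_pos: [477.0, -180.7, 100.3]
tool_rot: [0.015, 1.0, 0.0, 0.0]
ft_force: [0.4, -0.5, -1.1]
finger_gap: 0.705
finger_force: 66.6
[ 477.  -180.7  100.3] [[ 528.  -178.5   17.8  109.7   92. ]
 [ 527.7 -186.3   17.8  110.6   92. ]
 [ 422.1 -179.2   18.9  110.7  101. ]]
```

```bash
python3 -m pendant '[[[2.5,-1.5,-20],[0,0,-0.2],1],[[0,0,-14],[0,0,0],1],[[0,0,-4],[0,0,0],1],[[0,0,0],[0,0,0],1],[[0,0,0],[0,0,0],1]]'>/dev/null;python3 -m pendant '[[[0,0,0],[0,0,0],1],[[0,0,0],[0,0,0],1],[[0,0,0],[0,0,0],1]]'
python3 - <<'E'
from h import *
T=state()['eef_pos'];i,p,d=snap("wrist","b3.npz");print(T.round(1),dots(p,i,d,T[0],T[1],T[2]+9,thr=110))
E
```

```text
time: 41.15
eef_pos: [480.1, -183.7, 63.1]
tool_rot: [0.018, 1.0, -0.0, 0.001]
ft_force: [-0.3, -0.1, -1.1]
finger_gap: 0.706
finger_force: 66.6
[ 480.1 -183.7   63.1] [[ 531.1 -181.8   18.1   72.8   86. ]
 [ 530.8 -189.6   18.2   72.8   85. ]
 [ 425.2 -181.8   19.2   72.6   94. ]]
```

```bash
python3 -m pendant '[[[-0.6,1.3,-5],[0,0,0.1],1],[[0,0,-3],[0,0,0],1],[[0,0,0],[0,0,0],1],[[0,0,-2],[0,0,0],1],[[0,0,-1.5],[0,0,0],1]]';python3 -m pendant '[[[0,0,-1.5],[0,0,0],1],[[0,0,-1.5],[0,0,0],1],[[0,0,-0.8],[0,0,0],1],[[0,0,0],[0,0,0],1],[[0,0,0],[0,0,0],1]]'
```

```text
time: 41.62
eef_pos: [478.7, -182.0, 50.4]
tool_rot: [0.017, 1.0, 0.0, -0.0]
ft_force: [0.2, -0.0, -1.0]
finger_gap: 0.705
finger_force: 66.6
time: 42.03
eef_pos: [478.9, -182.0, 47.5]
tool_rot: [0.017, 1.0, 0.0, -0.0]
ft_force: [-2.2, 1.4, 4.8]
finger_gap: 0.703
finger_force: 67.2
```

```bash
python3 -m pendant '[[[0,0,0.4],[0,0,0],0],[[0,0,0],[0,0,0],0],[[0,0,0],[0,0,0],0],[[0,0,0],[0,0,0],0],[[0,0,15],[0,0,0],0]]'>/dev/null;python3 -m pendant '[[[0,0,35],[0,0,0],0],[[0,0,20],[0,0,0],0],[[0,0,0],[0,0,0],0],[[0,0,0],[0,0,0],0],[[0,0,0],[0,0,0],0]]';python3 -m pendant '[[[0,0,0],[0,0,0],0],[[0,0,0],[0,0,0],0]]'
python3 - <<'E'
from h import *
T=state()['eef_pos'];i,p,d=snap("wrist","b4.npz");print(T.round(1))
print(dots(p,i,d,478,-182,56,thr=120))
E
```

```text
time: 42.87
eef_pos: [478.2, -181.7, 116.4]
tool_rot: [0.017, 1.0, 0.0, -0.001]
ft_force: [-0.6, 0.5, -0.6]
finger_gap: 0.999
finger_force: 0.0
time: 43.03
eef_pos: [477.6, -181.3, 115.5]
tool_rot: [0.017, 1.0, 0.001, -0.002]
ft_force: [-0.1, -0.0, -0.3]
finger_gap: 0.999
finger_force: 0.0
[ 477.6 -181.3  115.5]
[[ 5.308e+02 -1.801e+02  2.090e+01  5.780e+01  8.400e+01]
 [ 5.306e+02 -1.881e+02  2.120e+01  5.770e+01  8.500e+01]
 [ 5.286e+02 -2.271e+02  2.600e+00  2.000e-01  1.240e+02]
 [ 5.264e+02 -2.339e+02  3.400e+00  5.000e-01  1.230e+02]
 [ 4.782e+02 -2.272e+02  1.700e+00 -3.000e-01  1.230e+02]
 [ 4.748e+02 -2.373e+02  1.600e+00  1.500e+00  1.240e+02]
 [ 4.730e+02 -2.310e+02  5.500e+00  8.000e-01  1.240e+02]
 [ 4.711e+02 -2.342e+02  6.900e+00  7.000e-01  1.240e+02]
 [ 4.242e+02 -1.804e+02  1.900e+01  5.670e+01  8.800e+01]]
```

```bash
python3 -m pendant '[[[-4.6,32,0],[0,0,-6.4],0],[[-4.6,32,0],[0,0,-6.4],0],[[-4.6,32,0],[0,0,0],0],[[-4.6,32,0],[0,0,0],0],[[-4.6,33,0],[0,0,0],0]]'>/dev/null;python3 -m pendant '[[[0,0,0],[0,0,0],0],[[0,0,0],[0,0,0],0],[[0,0,0],[0,0,0],0],[[0,0,0],[0,0,0],0],[[0,0,0],[0,0,0],0]]'
cat > cov.py <<'E'
from h import *
import sys
T=state()['eef_pos'];i,p,d=snap("wrist",sys.argv[1]+".npz");print(T.round(1))
x,y,z=map(float,sys.argv[2:5]);w=80;thr=int(sys.argv[5])
o=ortho(p,i,x-w,x+w,y-w,y+w,z,4,True);m=((o.max(2)<thr)*255).astype(np.uint8)
m=cv2.morphologyEx(m,cv2.MORPH_OPEN,np.ones((15,15)))
for c in cv2.findContours(m,0,2)[0]:
    if cv2.contourArea(c)/16>1500:
        (cx,cy),(a,b),an=cv2.minAreaRect(c);print(round(x+w-cy/4,1),round(y+w-cx/4,1),round(a/4,1),round(b/4,1),round(an,2),cv2.contourArea(c)/16)
cv2.imwrite("cov.png",o)
E
python3 cov.py v1 454.6 -19.4 13 105
python3 - <<'E'
from h import *
o=cv2.imread("cov.png");g=o.max(2).astype(int)
for x in(495,475,455,435,415): print(x,g[int((454.6+80-x)*4)][100:560:8].tolist())
E
```

```text
time: 43.92
eef_pos: [456.1, -22.1, 117.2]
tool_rot: [0.129, 0.992, -0.0, 0.0]
ft_force: [0.1, 0.0, -0.6]
finger_gap: 1.0
finger_force: 0.0
[456.1 -22.1 117.2]
452.6 -17.0 61.6 119.3 14.51 7108.5625
495 [193, 193, 193, 192, 193, 192, 196, 198, 196, 194, 192, 194, 197, 197, 196, 187, 104, 90, 89, 90, 90, 87, 89, 86, 87, 87, 87, 86, 86, 85, 85, 85, 87, 87, 86, 89, 88, 87, 87, 90, 88, 90, 91, 90, 92, 91, 94, 93, 132, 138, 147, 160, 186, 199, 199, 198, 198, 199]
475 [197, 198, 199, 199, 196, 195, 193, 191, 184, 183, 184, 189, 190, 131, 89, 89, 88, 88, 90, 88, 87, 85, 87, 86, 85, 83, 86, 84, 86, 84, 83, 85, 85, 84, 85, 84, 88, 86, 87, 87, 87, 88, 91, 89, 90, 106, 124, 126, 126, 138, 188, 196, 197, 197, 197, 197, 198, 198]
455 [198, 198, 199, 197, 196, 197, 198, 197, 197, 198, 179, 97, 90, 90, 89, 90, 89, 90, 85, 86, 87, 86, 86, 83, 86, 84, 85, 84, 84, 86, 85, 87, 85, 85, 87, 88, 86, 87, 88, 88, 88, 89, 93, 115, 119, 123, 123, 151, 178, 176, 182, 187, 189, 189, 193, 195, 196, 199]
435 [198, 196, 195, 195, 193, 197, 198, 193, 122, 92, 92, 89, 92, 90, 89, 90, 90, 88, 87, 89, 86, 87, 87, 86, 85, 85, 88, 86, 87, 84, 86, 84, 85, 87, 91, 88, 88, 91, 88, 90, 109, 121, 124, 126, 128, 172, 177, 177, 178, 186, 188, 192, 192, 191, 193, 194, 197, 196]
415 [195, 196, 194, 196, 195, 171, 96, 91, 93, 93, 90, 91, 90, 90, 89, 92, 89, 88, 86, 88, 87, 87, 87, 84, 85, 87, 87, 86, 88, 90, 87, 88, 89, 90, 90, 91, 93, 99, 124, 123, 125, 145, 162, 191, 193, 192, 194, 197, 197, 196, 195, 196, 199, 200, 198, 197, 195, 196]
```

```bash
python3 -m pendant '[[[-3.5,5.1,-35],[0,0,0.3],0],[[0,0,-35],[0,0,0],0],[[0,0,-25],[0,0,0],0],[[0,0,0],[0,0,0],0],[[0,0,0],[0,0,0],0]]'>/dev/null; python3 -m pendant '[[[0,0,0],[0,0,0],0],[[0,0,-15],[0,0,0],0],[[0,0,-9.5],[0,0,0],0],[[0,0,0],[0,0,0],0],[[0,0,0],[0,0,0],0]]';python3 -m pendant '[[[0,0,0],[0,0,0],0],[[0,0,0],[0,0,0],0]]'
```

```text
time: 44.8
eef_pos: [452.8, -16.1, -1.6]
tool_rot: [0.126, 0.992, -0.0, 0.0]
ft_force: [0.3, -0.5, 0.4]
finger_gap: 0.996
finger_force: 0.0
time: 44.97
eef_pos: [453.2, -16.0, -1.3]
tool_rot: [0.126, 0.992, -0.0, 0.001]
ft_force: [0.1, 0.6, 0.5]
finger_gap: 0.998
finger_force: 0.0
```

```bash
python3 -m pendant '[[[0,0,-1.5],[0,0,0],0],[[0,0,0],[0,0,0],1],[[0,0,0],[0,0,0],1],[[0,0,0],[0,0,0],1],[[0,0,0],[0,0,0],1]]';python3 -m pendant '[[[0,0,0],[0,0,0],1],[[0,0,0],[0,0,0],1]]';python3 -m pendant '[[[0,0,12],[0,0,0],1],[[0,0,35],[0,0,0],1],[[0,0,35],[0,0,6.4],1],[[0,0,30],[0,0,6.4],1],[[0,0,0],[0,0,0],1]]'
```

```text
time: 45.38
eef_pos: [453.0, -16.0, -3.1]
tool_rot: [0.126, 0.992, -0.0, 0.0]
ft_force: [-0.7, 0.4, 6.0]
finger_gap: 0.706
finger_force: 65.2
time: 45.55
eef_pos: [453.0, -16.0, -3.1]
tool_rot: [0.126, 0.992, -0.0, 0.0]
ft_force: [-1.4, -0.0, 5.9]
finger_gap: 0.705
finger_force: 65.3
time: 45.97
eef_pos: [457.4, -16.8, 114.4]
tool_rot: [0.013, 1.0, -0.001, 0.006]
ft_force: [2.0, -0.3, 0.5]
finger_gap: 0.704
finger_force: 65.6
```

```bash
python3 -m pendant '[[[4.9,-33.2,0],[0,0,0],1],[[4.9,-33.2,0],[0,0,0],1],[[4.9,-33.2,0],[0,0,0],1],[[4.9,-33.2,0],[0,0,0],1],[[4.9,-33.2,0],[0,0,0],1]]'>/dev/null;python3 -m pendant '[[[0,0,0],[0,0,0],1],[[0,0,0],[0,0,0],1],[[0,0,0],[0,0,0],1],[[0,0,0],[0,0,0],1],[[0,0,0],[0,0,0],1]]'
python3 cov.py v2 477.5 -182 123 90;python3 - <<'E'
from h import *
T=state()['eef_pos'];i,p,d=load("v2")
o=cv2.imread("cov.png");g=o.max(2).astype(int)
print([int(v) for v in zmap(i,d,proj(i,[[440,-182,120],[430,-170,120],[430,-195,120]],True))[:,2]])
for x in(450,440,430): print(x,g[int((477.5+80-x)*4)][120:520:8].tolist())
for y in(-170,-195): print(y,g[:,int((-182+80-y)*4)][400:600:4].tolist())
E
```

```text
time: 46.8
eef_pos: [476.2, -180.4, 107.5]
tool_rot: [0.014, 1.0, 0.0, -0.001]
ft_force: [-0.2, -0.0, -1.2]
finger_gap: 0.706
finger_force: 65.6
[ 476.2 -180.4  107.5]
500.9 -181.9 113.2 159.8 90.0 12715.5625
[123, 123, 123]
450 [218, 221, 218, 219, 218, 217, 217, 217, 212, 100, 97, 98, 97, 96, 94, 92, 93, 92, 91, 91, 90, 86, 83, 63, 61, 61, 61, 62, 63, 63, 61, 63, 62, 64, 64, 67, 66, 66, 70, 68, 137, 140, 139, 137, 136, 134, 133, 128, 126, 122]
440 [218, 218, 218, 217, 217, 218, 218, 218, 209, 103, 102, 100, 97, 93, 94, 94, 93, 94, 92, 89, 91, 90, 90, 91, 88, 91, 92, 90, 89, 91, 90, 89, 91, 89, 89, 92, 90, 91, 91, 92, 141, 140, 138, 136, 131, 129, 126, 124, 124, 129]
430 [219, 219, 216, 212, 213, 218, 217, 217, 208, 105, 103, 102, 98, 96, 84, 82, 81, 85, 84, 81, 82, 84, 85, 88, 89, 87, 89, 88, 90, 89, 91, 91, 91, 92, 90, 90, 91, 90, 94, 95, 139, 140, 137, 141, 140, 139, 137, 136, 133, 135]
-170 [61, 62, 63, 61, 62, 62, 68, 90, 89, 90, 90, 91, 92, 92, 91, 93, 90, 90, 90, 92, 92, 91, 94, 93, 93, 94, 94, 92, 80, 92, 96, 95, 97, 98, 97, 98, 98, 100, 101, 99, 82, 79, 80, 82, 82, 90, 94, 135, 230, 233]
-195 [61, 65, 61, 64, 62, 63, 63, 62, 64, 64, 61, 75, 81, 86, 91, 89, 90, 91, 90, 87, 92, 90, 87, 88, 90, 90, 91, 91, 87, 88, 89, 91, 91, 92, 91, 94, 92, 94, 95, 94, 92, 72, 74, 75, 68, 78, 75, 89, 104, 161]
```

```bash
cat > edge.py <<'E'
from h import *
import sys
def run(n,z,x0,y0,show=True):
    i,p,d=load(n);w=80;s=4
    o=cv2.GaussianBlur(ortho(p,i,x0-w,x0+w,y0-w,y0+w,z,s,True),(5,5),0);g=o.max(2).astype(float)
    L=[];R=[];N=[]
    for x in np.arange(x0-46,x0-20,1.):
        r=int((x0+w-x)*s);row=g[r]
        k=np.arange(160,230);j=k[np.argmin(row[k+2]-row[k-2])];L.append((x,y0+w-j/s))
        k=np.arange(410,470);j=k[np.argmax(row[k+2]-row[k-2])];R.append((x,y0+w-j/s))
    for y in np.arange(y0-22,y0+14,1.):
        c=int((y0+w-y)*s);k=np.arange(535,580);j=k[np.argmin(g[k+2,c]-g[k-2,c])];N.append((y,x0+w-j/s))
    f=lambda A:np.polyfit(*np.array(A).T,1)
    l,r,nn=map(f,(L,R,N))
    print("yaw L,R,N",np.degrees([l[0],r[0],-nn[0]]).round(2),"width",round(np.polyval(l,x0-30)-np.polyval(r,x0-30),1))
    m=(l+r)/2;xn=np.polyval(nn,np.polyval(m,x0-60));print("near x",round(xn,1),"centre",round(xn+60,1),round(np.polyval(m,xn+60),1))
    print("Nresid",np.std(np.array(N)[:,1]-np.polyval(nn,np.array(N)[:,0])).round(2))
run(sys.argv[1],*map(float,sys.argv[2:5]))
E
python3 edge.py v2 123.3 476.5 -181
```

```text
yaw L,R,N [-1.48 -0.98 -1.09] width 61.9
near x 417.2 centre 477.2 -180.4
Nresid 0.71
```

```bash
python3 -m pendant '[[[0.8,-1.7,-15],[0,0,-0.4],1],[[0,0,-11],[0,0,0],1],[[0,0,-4],[0,0,0],1],[[0,0,0],[0,0,0],1],[[0,0,0],[0,0,0],1]]'>/dev/null;python3 -m pendant '[[[0,0,0],[0,0,0],1],[[0,0,0],[0,0,0],1],[[0,0,0],[0,0,0],1]]'
python3 - <<'E'
from h import *
T=state()['eef_pos'];print(T);i,p,d=snap("wrist","v3.npz")
print(zmap(i,d,proj(i,[[440,-182,92],[430,-170,92],[430,-195,92]],True))[:,2])
o=ortho(p,i,390,490,-240,-120,T[2]+16,5,True);save("pics/v3.png",o)
E
python3 edge.py v3 93.5 477 -182
```

```text
time: 47.52
eef_pos: [478.1, -183.9, 78.9]
tool_rot: [0.018, 1.0, -0.0, 0.001]
ft_force: [-1.0, -0.4, -1.5]
finger_gap: 0.705
finger_force: 65.6
[ 478.14417511 -183.87498794   78.93766872]
[95.45657982 96.05118232 96.19224867]
yaw L,R,N [-1.04 -1.73 -0.66] width 62.4
near x 419.0 centre 479.0 -183.6
Nresid 1.3
```

View pics/v3.png

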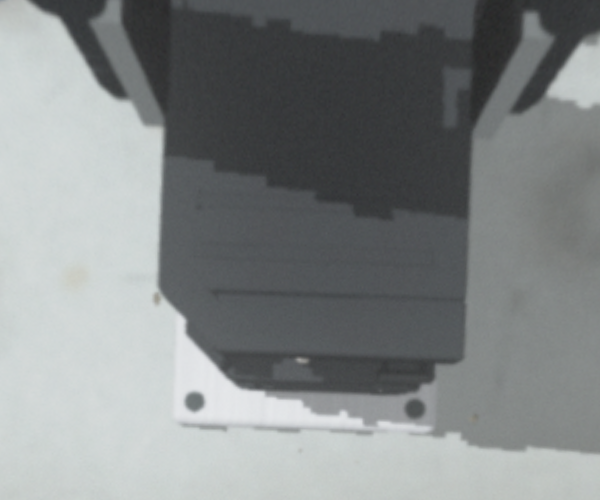

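```bash
python3 -m pendant '[[[-0.9,1.6,-5],[0,0,0],1],[[0,0,-2],[0,0,0],1],[[0,0,0],[0,0,0],1],[[0,0,0],[0,0,0],1],[[0,0,0],[0,0,0],1]]';python3 -m pendant '[[[0,0,-3],[0,0,0],1],[[0,0,-2],[0,0,0],1],[[0,0,-1.5],[0,0,0],1],[[0,0,0],[0,0,0],1],[[0,0,0],[0,0,0],1]]';python3 -m pendant '[[[0,0,-1.5],[0,0,0],1],[[0,0,0],[0,0,0],1],[[0,0,0],[0,0,0],1],[[0,0,0],[0,0,0],1]]'
```

```text
time: 47.98
eef_pos: [476.6, -182.0, 71.1]
tool_rot: [0.018, 1.0, 0.0, -0.0]
ft_force: [-0.5, -0.1, -0.6]
finger_gap: 0.705
finger_force: 65.6
time: 48.4
eef_pos: [476.6, -181.9, 64.6]
tool_rot: [0.018, 1.0, 0.0, -0.0]
ft_force: [-0.2, 0.0, -1.1]
finger_gap: 0.707
finger_force: 65.6
time: 48.73
eef_pos: [477.0, -182.1, 63.4]
tool_rot: [0.018, 1.0, -0.0, 0.0]
ft_force: [0.8, -0.5, 0.0]
finger_gap: 0.707
finger_force: 65.6
```

```bash
python3 -m pendant '[[[0,0,-1],[0,0,0],1],[[0,0,0],[0,0,0],1],[[0,0,0.5],[0,0,0],0],[[0,0,0],[0,0,0],0],[[0,0,0],[0,0,0],0]]';python3 -m pendant '[[[0,0,0],[0,0,0],0],[[0,0,15],[0,0,0],0],[[0,0,40],[0,0,0],0],[[0,0,40],[0,0,0],0],[[0,0,0],[0,0,0],0]]'
python3 - <<'E'
from h import *
h=np.radians(-1.95);C=np.array([477.5,-182.3])
for n in("scene","side"):
    i=camera_info(n);p=np.load(n+"0.npz")['p'];g=p.max(2).astype(int)
    for th in np.arange(1.5,2.05,.05):
        a=92-82*np.cos(th)+36*np.sin(th);z=92+82*np.sin(th)+36*np.cos(th)
        X=[C[0]+a*np.cos(h),C[1]+a*np.sin(h),z];u,v=proj(i,[X])[0];U,V=int(round(u)),int(round(v))
        print(n,round(th,2),np.round(X),U,V,g[V-3:V+4,U-3:U+4].mean().round())
E
```

```text
time: 49.15
eef_pos: [476.7, -182.0, 62.7]
tool_rot: [0.018, 1.0, -0.0, 0.0]
ft_force: [-0.4, -0.3, 0.1]
finger_gap: 1.002
finger_force: 0.0
time: 49.57
eef_pos: [482.2, -184.9, 166.2]
tool_rot: [0.018, 1.0, -0.004, 0.007]
ft_force: [1.8, -0.6, 1.5]
finger_gap: 0.998
finger_force: 0.0
scene 1.5 [ 600. -186.  176.] 308 146 135.0
scene 1.55 [ 604. -187.  175.] 306 146 133.0
scene 1.6 [ 608. -187.  173.] 305 146 126.0
scene 1.65 [ 612. -187.  171.] 304 147 122.0
scene 1.7 [ 616. -187.  169.] 303 147 110.0
scene 1.75 [ 619. -187.  166.] 302 147 101.0
scene 1.8 [ 623. -187.  164.] 301 147 97.0
scene 1.85 [ 627. -187.  161.] 300 148 103.0
scene 1.9 [ 630. -187.  158.] 299 148 106.0
scene 1.95 [ 633. -188.  155.] 298 149 122.0
scene 2.0 [ 636. -188.  152.] 297 149 131.0
side 1.5 [ 600. -186.  176.] 295 166 101.0
side 1.55 [ 604. -187.  175.] 294 166 100.0
side 1.6 [ 608. -187.  173.] 293 166 96.0
side 1.65 [ 612. -187.  171.] 292 167 94.0
side 1.7 [ 616. -187.  169.] 291 167 89.0
side 1.75 [ 619. -187.  166.] 290 168 95.0
side 1.8 [ 623. -187.  164.] 289 168 93.0
side 1.85 [ 627. -187.  161.] 288 169 91.0
side 1.9 [ 630. -187.  158.] 287 170 86.0
side 1.95 [ 633. -188.  155.] 286 170 90.0
side 2.0 [ 636. -188.  152.] 286 171 91.0
```

Run:
```python
from h import *
h=np.radians(-1.95);C=np.array([477.5,-182.3])
for n in("k1","k2"):
    i,p,d=load(n);g=p.max(2)
    m=((g<75)*255).astype(np.uint8);m[110:]=0;m=cv2.morphologyEx(m,cv2.MORPH_OPEN,np.ones((9,9)))
    k,L,st,c=cv2.connectedComponentsWithStats(m)
    for j in range(1,k):
        if 200<c[j][0]<340: print(n,st[j],c[j].round(1),zmap(i,d,[c[j]]).round(1))
    for th in(1.6,1.7,1.8,1.9):
        a=92-82*np.cos(th)+36*np.sin(th);z=92+82*np.sin(th)+36*np.cos(th)
        print(th,proj(i,[[C[0]+a*np.cos(h),C[1]+a*np.sin(h),z]],True).round(1))
```

```text
k1 [293   3  23  33 493] [304.  20.] [[ 639.7 -208.    21.1]]
k1 [256  40  47  33 984] [282.8  58.9] [[ 555.1 -187.   300.5]]
1.6 [[278.6 -12.1]]
1.7 [[279.3 -24.8]]
1.8 [[279.9 -34.7]]
1.9 [[280.4 -42. ]]
1.6 [[ 277.6 -117.6]]
1.7 [[ 278.3 -123.3]]
1.8 [[ 278.8 -127. ]]
1.9 [[ 279.3 -129. ]]
```

Run:
```python
from h import *
h=np.radians(-1.95);C=np.array([477.5,-182.3])
i,p,d=load("w2");g=p.max(2)
for th in(1.5,1.6,1.7,1.8,1.9,2.0):
    a=92-82*np.cos(th)+36*np.sin(th);z=92+82*np.sin(th)+36*np.cos(th)
    print(th,np.round([a,z]),proj(i,[[C[0]+a*np.cos(h),C[1]+a*np.sin(h),z]],True).round(1))
m=((g<70)*255).astype(np.uint8);m=cv2.morphologyEx(m,cv2.MORPH_OPEN,np.ones((5,5)))
k,L,st,c=cv2.connectedComponentsWithStats(m)
for j in range(1,k):
    if 490<c[j][0]<545 and c[j][1]<100: print(st[j],c[j].round(1),zmap(i,d,[c[j]]).round(1))
```

```text
1.5 [122. 176.] [[521.3  58.8]]
1.6 [130. 173.] [[519.6  52.6]]
1.7 [138. 169.] [[517.4  46.8]]
1.8 [146. 164.] [[514.9  41.7]]
1.9 [153. 158.] [[512.   37.1]]
2.0 [159. 152.] [[508.9  33.3]]
[488   8  15  17 200] [495.1  16.1] [[ 711.1 -267.3   18.5]]
[511  37  11  10  97] [515.7  41.5] [[ 620.8 -181.6  171.9]]
[514  72  13   9 100] [520.   75.9] [[ 577.  -179.8  181.1]]
```

```bash
python3 -m pendant '[[[0,0,40],[0,0,0],0.3],[[0,0,40],[0,0,0],0.3],[[0,0,20],[0,0,0],0.3],[[36,-1.5,0],[0,0,0],0.3],[[36,-1.5,0],[0,0,0],0.3]]'>/dev/null;python3 -m pendant '[[[36,-1.5,0],[0,0,0],0.3],[[36,-1,0],[0,0,0],0.3],[[0,0,0],[0,0,0],0.3],[[0,0,0],[0,0,0],0.3],[[0,0,0],[0,0,0],0.3]]'>/dev/null;python3 -m pendant '[[[0,0,0],[0,0,0],0.3],[[0,0,0],[0,0,0],0.3],[[0,0,0],[0,0,0],0.3]]'
python3 - <<'E'
from h import *
i,p,d=snap("wrist","n1.npz");print(state()['eef_pos'].round(1))
g=p.max(2);X=[[623.3,-187.3,164]];u=proj(i,X,True)[0];print(u)
o=ortho(p,i,450,670,-245,-125,174,2.6,True);o2=ortho(p,i,400,620,-245,-125,79.5,2.6,True);save("pics/n1.png",np.hstack([o,o2]))
m=((g<60)*255).astype(np.uint8);m=cv2.morphologyEx(m,cv2.MORPH_OPEN,np.ones((9,9)))
k,L,st,c=cv2.connectedComponentsWithStats(m)
for j in range(1,k):
    if st[j,4]<6000: print(st[j],c[j].round(1),zmap(i,d,[c[j]]).round(1))
E
```

```text
time: 50.65
eef_pos: [619.9, -187.6, 258.6]
tool_rot: [0.018, 1.0, -0.0, 0.0]
ft_force: [-0.5, 0.3, -1.0]
finger_gap: 0.7
finger_force: 0.0
[ 620.1 -187.6  258.6]
[279.67072535 218.56736339]
[ 70   0  42  14 428] [87.   5.1] [[ 236.8 -616.  -265.9]]
[ 38   8  12  16 175] [43.3 15.7] [[ 255.2 -699.1 -201.3]]
[   0  294   36   69 1781] [ 14.6 332.8] [[ 871.  -690.8   51.7]]
```

View pics/n1.png

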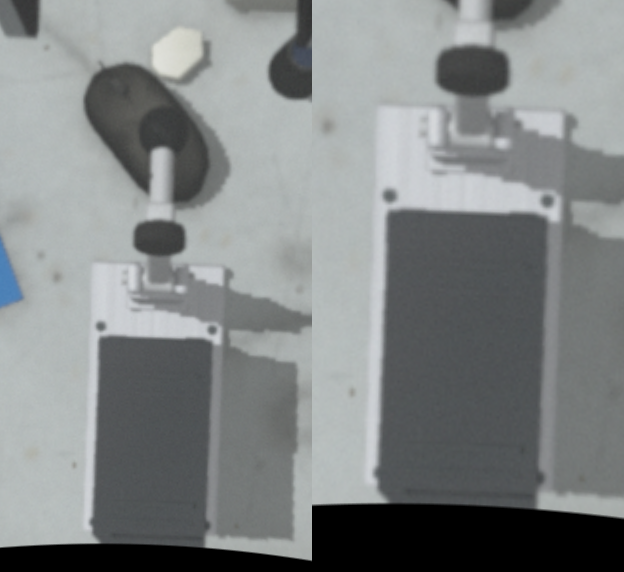

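```bash
python3 -m pendant '[[[3.6,0.4,-35],[0,0,0],0.3],[[0,0,-35],[0,0,0],0.3],[[0,0,-25],[0,0,0],0.3],[[0,0,-10],[0,0,0],0.3],[[0,0,-6.5],[0,0,0],0.3]]'>/dev/null;python3 -m pendant '[[[0,0,0],[0,0,0],0.3],[[0,0,0],[0,0,0],0.3],[[0,0,0],[0,0,0],0.3],[[0,0,0],[0,0,0],0.3]]';python3 -m pendant '[[[0,0,0],[0,0,0],1],[[0,0,0],[0,0,0],1],[[0,0,0],[0,0,0],1],[[0,0,0],[0,0,0],1],[[0,0,0],[0,0,0],1]]'
python3 - <<'E'
import numpy as np
prev=None
for th in np.arange(1.8,-0.01,-0.1):
    a=-82*np.cos(th)+36*np.sin(th);z=82*np.sin(th)+36*np.cos(th);q=np.array([a*.9994,a*-.034,z])
    if prev is not None: print(round(th,2),(q-prev).round(1).tolist(),(q+[569.4,-185.4,92]).round(0).tolist())
    prev=q
E
```

```text
time: 51.45
eef_pos: [625.9, -187.7, 148.9]
tool_rot: [0.018, 1.0, -0.001, 0.002]
ft_force: [-0.4, 0.2, 0.4]
finger_gap: 0.7
finger_force: 0.0
time: 51.87
eef_pos: [624.7, -187.6, 146.9]
tool_rot: [0.018, 1.0, -0.001, 0.001]
ft_force: [0.6, -2.0, 2.0]
finger_gap: 0.194
finger_force: 58.4
1.7 [-7.4, 0.3, 5.0] [616.0, -187.0, 169.0]
1.6 [-7.9, 0.3, 4.2] [608.0, -187.0, 173.0]
1.5 [-8.3, 0.3, 3.4] [599.0, -186.0, 176.0]
1.4 [-8.6, 0.3, 2.6] [591.0, -186.0, 179.0]
1.3 [-8.8, 0.3, 1.7] [582.0, -186.0, 181.0]
1.2 [-8.9, 0.3, 0.8] [573.0, -186.0, 181.0]
1.1 [-8.9, 0.3, -0.1] [564.0, -185.0, 181.0]
1.0 [-8.9, 0.3, -1.0] [555.0, -185.0, 180.0]
0.9 [-8.8, 0.3, -1.8] [547.0, -185.0, 179.0]
0.8 [-8.5, 0.3, -2.7] [538.0, -184.0, 176.0]
0.7 [-8.2, 0.3, -3.5] [530.0, -184.0, 172.0]
0.6 [-7.8, 0.3, -4.3] [522.0, -184.0, 168.0]
0.5 [-7.3, 0.2, -5.1] [515.0, -184.0, 163.0]
0.4 [-6.8, 0.2, -5.8] [508.0, -183.0, 157.0]
0.3 [-6.2, 0.2, -6.5] [502.0, -183.0, 151.0]
0.2 [-5.5, 0.2, -7.1] [496.0, -183.0, 144.0]
0.1 [-4.8, 0.2, -7.6] [491.0, -183.0, 136.0]
-0.0 [-4.0, 0.1, -8.0] [487.0, -183.0, 128.0]
```

```bash
python3 -m pendant '[[[-7.4,0.3,5],[0,0,0],1],[[-7.9,0.3,4.2],[0,0,0],1],[[-8.3,0.3,3.4],[0,0,0],1],[[-8.6,0.3,2.6],[0,0,0],1],[[0,0,0],[0,0,0],1]]';python3 -m pendant '[[[-8.8,0.3,1.7],[0,0,0],1],[[-8.9,0.3,0.8],[0,0,0],1],[[-8.9,0.3,-0.1],[0,0,0],1],[[-8.9,0.3,-1],[0,0,0],1],[[0,0,0],[0,0,0],1]]';python3 -m pendant '[[[-8.8,0.3,-1.8],[0,0,0],1],[[-8.5,0.3,-2.7],[0,0,0],1],[[-8.2,0.3,-3.5],[0,0,0],1],[[-7.8,0.3,-4.3],[0,0,0],1],[[0,0,0],[0,0,0],1]]'
```

```text
time: 52.28
eef_pos: [589.9, -186.3, 162.1]
tool_rot: [0.019, 1.0, -0.0, -0.001]
ft_force: [-0.5, -3.3, 0.0]
finger_gap: 0.198
finger_force: 58.7
time: 52.7
eef_pos: [558.4, -185.3, 163.6]
tool_rot: [0.018, 1.0, -0.001, 0.004]
ft_force: [6.7, -4.7, -5.9]
finger_gap: 0.076
finger_force: 84.3
time: 53.12
eef_pos: [529.5, -184.4, 157.7]
tool_rot: [0.019, 1.0, -0.001, 0.009]
ft_force: [1.2, 0.4, 14.0]
finger_gap: 0.077
finger_force: 101.7
```

```bash
python3 -m pendant '[[[0,0,0],[0,0,0],0.5],[[0,0,0],[0,0,0],0.5],[[0,0,0],[0,0,0],0.4],[[0,0,30],[0,0,0],0.4],[[0,0,35],[0,0,0],0.4]]';python3 -m pendant '[[[0,0,20],[0,0,0],0.4],[[0,0,0],[0,0,0],0.4],[[0,0,0],[0,0,0],0.4],[[0,0,0],[0,0,0],0.4],[[0,0,0],[0,0,0],0.4]]'
python3 - <<'E'
from h import *
i,p,d=snap("wrist","n2.npz");T=state()['eef_pos'];print(T.round(1))
h=np.radians(-1.95);C=np.array([477.5,-182.3]);g=p.max(2)
for th in np.arange(1.5,0.1,-.1):
    a=92-82*np.cos(th)+36*np.sin(th);z=92+82*np.sin(th)+36*np.cos(th)
    X=[C[0]+a*np.cos(h),C[1]+a*np.sin(h),z];u=proj(i,[X],True)[0];U,V=np.round(u).astype(int)
    ok=0<V<415
    print(round(th,1),np.round(X),U,V,(g[V-4:V+5,U-4:U+5].mean().round(), zmap(i,d,[u]).round(0)) if ok else None)
E
```

```text
time: 53.53
eef_pos: [518.9, -181.1, 210.6]
tool_rot: [0.018, 1.0, 0.003, -0.006]
ft_force: [0.5, 0.2, -0.4]
finger_gap: 0.594
finger_force: 0.0
time: 53.95
eef_pos: [521.6, -182.6, 232.8]
tool_rot: [0.018, 1.0, 0.001, -0.002]
ft_force: [-0.2, -0.6, -0.9]
finger_gap: 0.596
finger_force: 0.0
[ 521.8 -182.7  232.9]
1.5 [ 600. -186.  176.] 277 328 (np.float64(215.0), array([[ 726., -191.,   11.]]))
1.4 [ 591. -186.  179.] 277 321 (np.float64(179.0), array([[ 716., -191.,    9.]]))
1.3 [ 582. -186.  181.] 277 313 (np.float64(82.0), array([[ 447., -180.,  376.]]))
1.2 [ 573. -186.  181.] 277 303 (np.float64(75.0), array([[ 668., -189.,   35.]]))
1.1 [ 564. -185.  181.] 277 293 (np.float64(77.0), array([[ 654., -189.,   34.]]))
1.0 [ 555. -185.  180.] 277 281 (np.float64(62.0), array([[ 551., -185.,  188.]]))
0.9 [ 547. -185.  179.] 277 268 (np.float64(62.0), array([[ 542., -184.,  188.]]))
0.8 [ 538. -184.  176.] 277 255 (np.float64(118.0), array([[ 537., -184.,  177.]]))
0.7 [ 530. -184.  172.] 277 242 (np.float64(174.0), array([[ 530., -184.,  172.]]))
0.6 [ 522. -184.  168.] 277 229 (np.float64(173.0), array([[ 523., -184.,  166.]]))
0.5 [ 515. -184.  163.] 277 216 (np.float64(176.0), array([[ 515., -184.,  161.]]))
0.4 [ 508. -183.  157.] 277 205 (np.float64(62.0), array([[ 507., -183.,  161.]]))
0.3 [ 502. -183.  151.] 277 194 (np.float64(80.0), array([[ 519., -184.,   79.]]))
0.2 [ 496. -183.  144.] 277 184 (np.float64(80.0), array([[ 510., -184.,   79.]]))
```

```bash
python3 -m pendant '[[[30,-1.5,0],[0,0,0],1],[[29,-1,0],[0,0,0],1],[[0,0,0],[0,0,0],1],[[0,0,0],[0,0,0],1],[[0,0,0],[0,0,0],1]]'>/dev/null;python3 -m pendant '[[[0,0,0],[0,0,0],1],[[0,0,-30],[0,0,0],1],[[0,0,-30],[0,0,0],1],[[0,0,0],[0,0,0],1],[[0,0,0],[0,0,0],1]]';python3 -m pendant '[[[0,0,0],[0,0,0],1],[[0,0,0],[0,0,0],1]]'
```

```text
time: 54.83
eef_pos: [579.8, -185.2, 173.5]
tool_rot: [0.018, 1.0, 0.001, -0.003]
ft_force: [-0.3, -1.1, 0.4]
finger_gap: -0.005
finger_force: 0.0
time: 55.0
eef_pos: [583.6, -186.7, 178.2]
tool_rot: [0.018, 1.0, -0.001, 0.002]
ft_force: [0.3, 0.5, 0.1]
finger_gap: 0.001
finger_force: 0.0
```

```bash
python3 -m pendant '[[[-11,0.5,-4],[0,0,0],1],[[-11,0.5,-4],[0,0,0],1],[[-11,0.3,-5],[0,0,0],1],[[-12,0.3,-7],[0,0,0],1],[[0,0,0],[0,0,0],1]]';python3 -m pendant '[[[-6,0.3,-5],[0,0,0],1],[[-7,0.3,-7],[0,0,0],1],[[-6,0.3,-7],[0,0,0],1],[[-5,0.3,-8],[0,0,0],1],[[0,0,0],[0,0,0],1]]';python3 -m pendant '[[[-4,0,-8],[0,0,0],1],[[-3,0,-1],[0,0,0],1],[[0,0,0],[0,0,0],1],[[0,0,0],[0,0,0],1],[[0,0,0],[0,0,0],1]]'
```

```text
time: 55.42
eef_pos: [536.6, -184.6, 156.7]
tool_rot: [0.018, 1.0, -0.0, 0.0]
ft_force: [-0.5, 0.1, -1.1]
finger_gap: -0.002
finger_force: 0.0
time: 55.83
eef_pos: [511.8, -183.0, 126.3]
tool_rot: [0.018, 1.0, 0.0, -0.001]
ft_force: [0.9, -0.6, -1.4]
finger_gap: 0.004
finger_force: 0.6
time: 56.25
eef_pos: [508.5, -183.4, 119.0]
tool_rot: [0.018, 1.0, -0.0, 0.003]
ft_force: [8.0, -1.0, -5.5]
finger_gap: 0.001
finger_force: 3.9
```

```bash
python3 -m pendant '[[[15,0,0],[0,0,0],1],[[0,0,30],[0,0,0],1],[[0,0,20],[0,0,0],1],[[-20,0.5,0],[0,0,0],1],[[-15,0.5,0],[0,0,0],1]]'>/dev/null;python3 -m pendant '[[[0,0,0],[0,0,0],1],[[0,0,0],[0,0,0],1],[[0,0,0],[0,0,0],1],[[0,0,0],[0,0,0],1],[[0,0,0],[0,0,0],1]]'
cat > kn.py <<'E'
from h import *
i,p,d=snap("wrist","n3.npz");T=state()['eef_pos'];print(T.round(1))
h=np.radians(-1.95);C=np.array([477.5,-182.3]);g=p.max(2)
for th in np.arange(.5,-.11,-.1):
    a=92-82*np.cos(th)+36*np.sin(th);z=92+82*np.sin(th)+36*np.cos(th)
    X=[C[0]+a*np.cos(h),C[1]+a*np.sin(h),z+8];u=proj(i,[X],True)[0];U,V=np.round(u).astype(int)
    print(round(th,1),np.round(X),U,V,(g[V-4:V+5,U-4:U+5].mean().round(), zmap(i,d,[u]).round(0)) if 0<V<415 else None)
E
python3 kn.py
```

```text
time: 57.08
eef_pos: [486.7, -182.2, 169.3]
tool_rot: [0.018, 1.0, 0.0, -0.0]
ft_force: [0.0, 0.5, -0.9]
finger_gap: -0.0
finger_force: 0.0
[ 486.7 -182.2  169.3]
0.5 [ 515. -184.  171.] 278 320 (np.float64(45.0), array([[ 488., -183.,  207.]]))
0.4 [ 508. -183.  165.] 278 304 (np.float64(52.0), array([[ 480., -182.,  208.]]))
0.3 [ 502. -183.  159.] 278 288 (np.float64(57.0), array([[ 476., -182.,  203.]]))
0.2 [ 496. -183.  152.] 278 273 (np.float64(60.0), array([[ 476., -182.,  191.]]))
0.1 [ 491. -183.  144.] 278 259 (np.float64(62.0), array([[ 475., -182.,  178.]]))
0.0 [ 487. -183.  136.] 278 247 (np.float64(54.0), array([[ 486., -183.,  139.]]))
-0.1 [ 484. -183.  128.] 278 237 (np.float64(50.0), array([[ 480., -182.,  137.]]))
```

```bash
python3 -m pendant '[[[0.5,-0.5,-15],[0,0,0],1],[[0,0,-10],[0,0,0],1],[[0,0,0],[0,0,0],1],[[0,0,0],[0,0,0],1],[[0,0,-4],[0,0,0],1]]';python3 -m pendant '[[[0,0,-2],[0,0,0],1],[[0,0,0],[0,0,0],1],[[0,0,0],[0,0,0],1]]';python3 -m pendant '[[[0,0,-2],[0,0,0],1],[[0,0,0],[0,0,0],1],[[0,0,0],[0,0,0],1]]'
```

```text
time: 57.55
eef_pos: [487.6, -183.0, 141.3]
tool_rot: [0.018, 1.0, -0.0, 0.001]
ft_force: [0.8, -0.1, 0.1]
finger_gap: 0.001
finger_force: 0.0
time: 57.8
eef_pos: [487.0, -182.8, 138.8]
tool_rot: [0.018, 1.0, -0.0, 0.0]
ft_force: [0.2, -0.6, -0.4]
finger_gap: -0.0
finger_force: 0.0
time: 58.05
eef_pos: [487.3, -183.0, 137.7]
tool_rot: [0.018, 1.0, -0.0, 0.0]
ft_force: [-2.1, 0.1, 5.4]
finger_gap: 0.002
finger_force: 2.5
```

```bash
python3 -m pendant '[[[0,0,-2.5],[0,0,0],1],[[0,0,0],[0,0,0],1],[[0,0,0],[0,0,0],1]]';python3 -m pendant '[[[0,0,20],[0,0,0],1],[[0,0,40],[0,0,0],1],[[-30,0,25],[0,0,0],1],[[-35,0,0],[0,0,0],1],[[0,0,0],[0,0,0],1]]'>/dev/null;python3 -m pendant '[[[0,0,0],[0,0,0],1],[[0,0,0],[0,0,0],1],[[0,0,0],[0,0,0],1],[[0,0,0],[0,0,0],1]]'
python3 - <<'E'
from h import *
i,p,d=snap("wrist");a=cv2.resize(p[:300],(560,300))
j,q,_=snap("side");b=cv2.resize(q[150:260,220:420],(400,220),interpolation=cv2.INTER_CUBIC)
k,s,_=snap("scene");c=cv2.resize(s[120:240,220:420],(400,240),interpolation=cv2.INTER_CUBIC)
out=np.zeros((540,800,3),np.uint8);out[:300,:560]=a;out[300:520,:400]=b;out[300:540,400:]=c
save("pics/end.png",out)
E
```

```text
time: 58.3
eef_pos: [487.3, -183.0, 137.2]
tool_rot: [0.018, 1.0, -0.0, 0.0]
ft_force: [-6.1, 2.7, 16.3]
finger_gap: 0.003
finger_force: 7.8
time: 59.05
eef_pos: [422.5, -182.7, 218.6]
tool_rot: [0.018, 1.0, 0.0, -0.0]
ft_force: [-0.2, -1.0, 0.2]
finger_gap: -0.0
finger_force: 0.0
```

View pics/end.png

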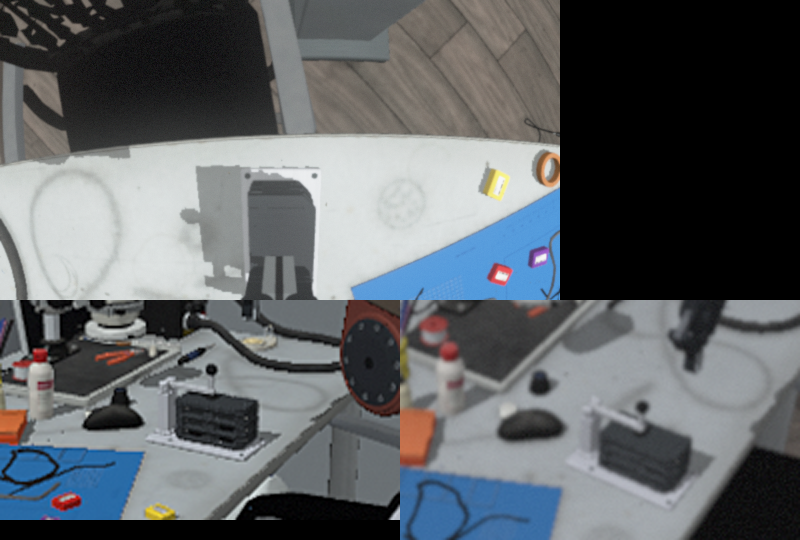

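The side view (lower left) shows the pile square, with the arm level on the cover and the knob upright at about (211,370). The scene view (lower right) agrees, and the gripper is clear of everything.

```bash
python3 -c "
from cell import *
print(close_job())"
```

```text
the job is handed in; nothing more can be done
None
```

The job is handed in at about 59 s: the desk held three modules, now seated label up in pockets 1 to 3, with both loose trays and the cover nested and the hold-down arm pressed fully down; the final pictures show the pile square.

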